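# Two-stage hardness test of a sheet-metal channel on an inclined stand

## Task

Hardness-test the steel channel: lay the blue backing bar in the pocket of the inclined stand, then lay the channel open side down over it with its low end at the brass stop, so that the red ring is under the brass foot. Press the red cap gently along its axis until the foot rests on the channel (the soft first stop), keep it there for a second, then push on through the stiffer spring to the firm second stop without ramming it and keep it there for a second. Then let the cap rise fully by itself, leaving channel and bar in the stand and the other things on the bench where they are.

Things in the scene. Friction and masses are not known exactly. Their poses are not given: they have to be found in the camera images.
- stand: Fixed hardness-test stand: grey base plate 222 x 130 x 12 mm (from 133 mm in front of the origin to 89 mm behind it) with a table inclined at 25 degrees, low edge towards the robot. Origin on the bench, straight below the origin of seat; z up, x away from the robot, up the slope, y left.
- seat: The stand's inclined table (steel plate 236 x 120 mm, its top leaning towards the robot). Origin: point of the pocket's floor on the plunger's axis, 95 mm above the bench. Axes tilted 25 degrees with the table: x up the slope, away from the robot, y left, z square to the table. The plunger works along -z at x = y = 0.
- pocket_mid (a point): Middle of the floor of the bar's pocket in the table, at seat x = -42, y = 0, z = 0 mm. The pocket is 134 mm long (x) and 46 mm wide (y), with a border of dark pads only 3 mm high, 104 mm wide overall. Axes as the seat.
- stop_face (a point): Middle of the face of the brass stop for the channel's lower end, at seat x = -121.5 mm; the stop is 62 mm wide and 9 mm high above the pocket's floor. Axes as the seat.
- head_under (a point): Middle of the underside of the fixed grey plunger head (44 mm diameter, seat z from 68 to 100 mm). Column (from seat x = 62 mm) and black readout (from x = 59, z 229 to 295 mm) stand behind it and overhang the cap. So parts go in under the head from the low end, held near their low end (about 87 mm down-slope of the plunger), and the cap is pressed with the tool leaning like the table.
- bar_center (a point): Centre, half-way up, of the loose blue backing bar: 124 long (its x), 36 wide (y), 18 mm high (z), 0.2 kg, ends alike. It starts flat on the bench, x pointing roughly away from the robot. In the pocket its centre is at seat x = -42, y = 0, z = 9 mm (play 5 mm each way along and across).
- bracket: The loose steel channel, an inverted U of 3 mm sheet: 140 long (x), 52 wide (y; 46 inside), 16 mm high (z), 0.14 kg. Origin at its centre, half-way up. It starts on its legs on the bench, x pointing roughly away. Laid over the bar its web rests on the bar and the legs hang 5 mm above the pocket's floor; with its low end at the brass stop the origin is at about seat x = -51, y = 0, z = 13 mm.
- test_spot (a point): Centre of the red ring (19 mm diameter) on the channel's top face, 50 mm along +x from the channel's origin: the place to be tested, which must lie under the foot.
- cap_top (a point): Middle of the flat top of the red cap (34 mm diameter) at the plunger's upper end; with the plunger up, 160 mm from the pocket's floor along the seat's z. Axes as the seat. It moves with the cap.
- plunger (a joint): Travel of the plunger down into the head, m: 0 up, at most 0.040. Its return spring is soft (2 to 4 N). The brass foot at its lower end (18 mm diameter) is screwed to a different height each time: the foot, at least 38 mm over the pocket's floor at rest, meets the channel lying on the bar after 17 to 33 mm of travel, so this first stop must be felt.
- cap (a joint): How far the cap is squeezed onto the plunger against the stiff inner spring, m: 0 free, 0.007 at the firm second stop. It stays at 0 up to a push of about 10 N; from there it gives with 1.2 N per mm, to about 19 N at the second stop. At the first stop it should give less than 3 mm. Pushes above 45 N spoil the test.
- tape_roll: Roll of masking tape, 92 mm diameter, 24 mm high, lying on the bench; leave it alone. Origin in the middle of its underside.
- marker: Marker pen, 129 mm long, lying on the bench; leave it alone. Origin in the middle of its underside.
- check_stamp: Small inspection stamp with a wooden knob, 62 mm high, standing on the bench; leave it alone. Origin in the middle of its underside.
Not all that is in view belongs to the job. Of the things like the part that bears bar_center, leave any that is purple; of the rest the larger one is meant.

How it is judged:
By the outcome, as a careful person would: the job done as asked, in the order asked, and still so for the second after the job is handed in, with the robot touching nothing.
It also fails if it takes over 72 s, if anything falls off the work surface, if the arm or the gripper's body presses on something with over 40 N, if the wrist force passes 120 N, or if a joint passes its speed limit or range.

## Robot

A 6-joint arm with a two-finger parallel gripper is mounted at the origin on a cart in front of the work surface, level with it; the furniture and walls round the work are solid. World frame = base frame: x ahead of the robot, y to its left, z up, the work surface at z = 0. Lengths are in m, angles in rad, forces in N, time in s.
With the tool pointing down it reaches from about 0.35 to 0.775 m from the base axis. Payload 7.3 kg.
Tool frame: the origin (TCP) lies between the finger pads; the fingertips stand 22 mm ahead of it and the grasp point (between the pads) lies 3 mm ahead of it; z points along the fingers, y is the direction in which the jaws open and shut (so a half turn about z gives the same grasp; the last joint's range is limited). The gripper opens to 92 mm and grips with 3 to 60 N. Pads are 19 mm wide; open, the fingers measure 130 mm over their backs; the gripper's body (75 mm by 190 mm) begins 47 mm behind the grasp point.
Start: joints at [-1.362, 0.342, 1.524, -0, 1.275, -0.146], TCP at [0.182, -0.492, 0.222] pointing down, gripper open.
Joint ranges: [-2.53, 2.53], [-0.77, 2.02], [0.04, 2.7], [-1, 4.14], [0.28, 2.66], [-3.11, 3.11]. Speed limits (rad/s): [2.57, 2.57, 3.14, 3.14, 3.14, 3.14].

## Interface

Orientations are given as a 3x3 rotation matrix whose columns are the frame's x, y, z axes.
In Python, from plant import arm, optics, workorder gives the robot as it stands.
- The arm moves only by the shell command python3 -m jog 'ROWS' [FORCE]. ROWS is JSON, a list of rows, each an object of numbers: "grip": the closure in counts, from 0 (fully open) to 255 (shut); "x", "y", "z": the shift along the tool's x, y, z in mm; "roll": the turn about the tool's z in degrees. A call has 1 to 20 rows; each row is the pose to reach, as a shift and turn from the pose commanded when the call began, along the tool's axes at that moment; what a row does not reach only later rows make up. A row lasts 1/10 s, in which the tool goes at most 50 mm and 8.59 degrees, less where a joint would pass 70% of its speed; a pose out of reach is approached as far as the arm can. A call with a gripper value outside its range is refused whole. The fingers move at their own pace and stop on an object; FORCE is the grip in N (left out, the last holds). Time passes only in rows, so rows that repeat a pose let the fingers close. It gives the time, the measured TCP pose, the force and the opening at its end, in the units of the state.
- arm.observe(): the state, without advancing time (a new reading comes with each control period).
- optics.camera(name): name is "scene" or "top" or "wrist"; returns the picture (480x640x3 uint8, red, green, blue); there is no depth.
- optics.get_calibration(name): a dict with "fx", "fy", "cx", "cy" (pixels), "extrinsics" (4x4, takes a point from world to camera coordinates); the wrist camera has in their place "T_tool_cam" (4x4, takes a point from camera to tool coordinates, whose origin is the TCP and whose axes are the flange's). Camera axes: x right, y up, looking along -z (the intrinsics and any distortion apply to the point x, -y, -z); pixel columns grow to the right and rows downward; lengths in m; the calibration is good to about 2 mm. A picture is of the moment at which its call begins: read the wrist's pose just before it. get_calibration takes no time and is no camera call.
- workorder.close_job(): hands the job in, once; it reports no verdict.
Trained networks look in the newest picture that a camera, given by its name, has taken for a name from the list of things; names that differ only in an ending like _2 or _b are one class to them, and where a whole thing is asked for, a point or a joint stands for the part that bears it (a point fixed in the world has none). Each returns a list of dicts, best first, with "confidence" (0 to 1); they miss things now and then, are a little off and sometimes report something else, mostly with a low value. They report only what shows in the picture. A call takes as long as a camera call. They do not tell look-alikes from the thing itself.
- optics.regions_of(camera, thing): "region" (480x640 bool, what is visible of it) and "uv" ([column, row] in pixels, amid what is visible of it).
- optics.mark_of(camera, thing): "uv" ([column, row] in pixels: a listed point, or the origin of a listed thing).
The state is a dict: "t": time; "joint_positions": joint angles; "joint_vel": joint speeds; "joint_efforts": joint torques, N m; "tcp_pos": TCP position; "orientation": TCP orientation; "ft_force": force on the tool from outside, world axes, zero at the start; "wrist_torque": the same for the moment, N m; "finger_gap": finger opening in m.
Only numpy, scipy, OpenCV 4.12 (cv2) and the standard library are available. Lean on these libraries where they do the work, as an engineer would, in place of code of your own. Each camera call takes 0.05 s, during which the arm holds its last target.

## Working session

There is one attempt and no reset: what is moved stays moved. The work goes in short steps, Python scripts to look and compute and a shell command to move; the robot and the scene stay as the last step left them, time stands still between calls to the robot, and variables do not carry over. Pictures are saved under pics/ and viewed, and the job is handed in when it is done.

```bash
ls; mkdir -p pics; cat > h.py <<'E'
import numpy as np, cv2
from plant import arm, optics, workorder
def snap(cam,fn):
    im=optics.camera(cam); cv2.imwrite('pics/'+fn,im[:,:,::-1].copy()); return im
def ray(cam,uv,st=None):
    c=optics.get_calibration(cam)
    if 'extrinsics' in c:
        T=np.linalg.inv(np.array(c['extrinsics']))
    else:
        st=st or arm.observe()
        W=np.eye(4);W[:3,:3]=np.array(st['orientation']);W[:3,3]=st['tcp_pos']
        T=W@np.array(c['T_tool_cam'])
    d=np.array([(uv[0]-c['cx'])/c['fx'],-(uv[1]-c['cy'])/c['fy'],-1.])
    return T[:3,3],T[:3,:3]@d
def onz(cam,uv,z,st=None):
    o,d=ray(cam,uv,st); return o+d*(z-o[2])/d[2]
def proj(cam,p,st=None):
    c=optics.get_calibration(cam)
    if 'extrinsics' in c: E=np.array(c['extrinsics'])
    else:
        st=st or arm.observe()
        W=np.eye(4);W[:3,:3]=np.array(st['orientation']);W[:3,3]=st['tcp_pos']
        E=np.linalg.inv(W@np.array(c['T_tool_cam']))
    q=E[:3,:3]@np.asarray(p)+E[:3,3]
    return np.array([c['cx']+c['fx']*q[0]/-q[2],c['cy']-c['fy']*q[1]/-q[2]])
E
python3 - <<'E'
from h import *
for n in('scene','top','wrist'):
    snap(n,n+'0.png'); print(n,{k:np.round(v,3).tolist() for k,v in optics.get_calibration(n).items()})
print(arm.observe())
for n in('scene','top'):
  for t in('bar_center','bracket','test_spot','stand','seat','pocket_mid','stop_face','head_under','cap_top','tape_roll','marker','check_stamp'):
    print(n,t,[(np.round(r['uv'],1).tolist(),round(r['confidence'],2)) for r in optics.mark_of(n,t)])
E
```

```text
pics
scene {'fx': 471.746, 'fy': 471.746, 'cx': 317.884, 'cy': 235.971, 'extrinsics': [[-0.792, -0.61, 0.016, 0.466], [0.355, -0.441, 0.824, -0.362], [-0.496, 0.659, 0.566, -0.909], [0.0, 0.0, 0.0, 1.0]]}
top {'fx': 514.098, 'fy': 514.098, 'cx': 323.181, 'cy': 238.26, 'extrinsics': [[-0.306, -0.952, 0.006, 0.145], [0.896, -0.286, 0.339, -0.591], [-0.321, 0.109, 0.941, -1.447], [0.0, 0.0, 0.0, 1.0]]}
wrist {'fx': 367.849, 'fy': 367.849, 'cx': 318.118, 'cy': 232.365, 'T_tool_cam': [[-0.001, 0.966, 0.258, 0.069], [1.0, 0.001, 0.001, 0.001], [0.0, 0.258, -0.966, -0.163], [0.0, 0.0, 0.0, 1.0]]}
{'t': 0.15, 'joint_positions': array([-1.36200928e+00,  3.42572255e-01,  1.52474918e+00, -2.73102199e-05,
        1.27542557e+00, -1.46012731e-01]), 'joint_vel': array([ 0.00151285, -0.00340237, -0.00310969,  0.00092237, -0.00096607,
        0.00021463]), 'joint_efforts': array([ 8.29065175e-04, -4.31471801e+01, -2.44353729e+01,  7.17491191e-02,
        5.38467220e-02, -7.92435753e-05]), 'tcp_pos': array([ 0.18233071, -0.49200453,  0.22181655]), 'orientation': array([[ 9.37713316e-01,  3.47409940e-
[... 894 characters left out ...]
amp [([172.5, 360.6], 0.77), ([345.6, 261.5], 0.17)]
top bar_center [([268.5, 296.9], 0.73), ([304.9, 285.6], 0.6), ([229.3, 309.7], 0.58)]
top bracket [([462.2, 246.5], 0.94)]
top test_spot [([359.9, 222.8], 0.75), ([456.9, 229.1], 0.71)]
top stand [([359.2, 235.2], 0.78), ([192.1, 256.8], 0.59)]
top seat [([358.5, 222.2], 0.73), ([404.4, 193.4], 0.41)]
top pocket_mid [([356.7, 235.7], 0.56)]
top stop_face [([352.0, 264.0], 0.94), ([406.2, 198.1], 0.41)]
top head_under [([359.8, 225.1], 0.85), ([405.3, 195.8], 0.52)]
top cap_top [([358.2, 226.7], 0.43)]
top tape_roll [([402.4, 197.2], 0.94)]
top marker [([188.4, 287.0], 0.59), ([355.7, 238.2], 0.52)]
top check_stamp [([191.1, 255.6], 0.64)]
```

View pics/scene0.png

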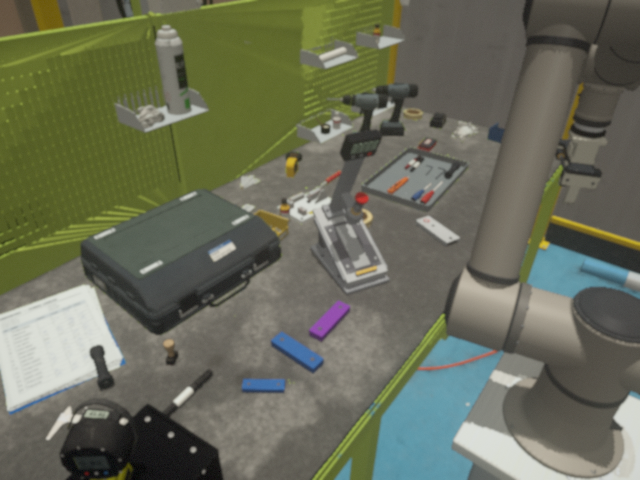

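View pics/top0.png

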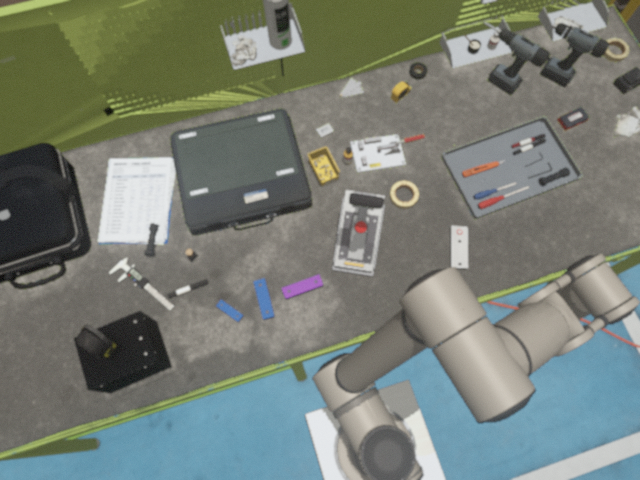

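View pics/wrist0.png

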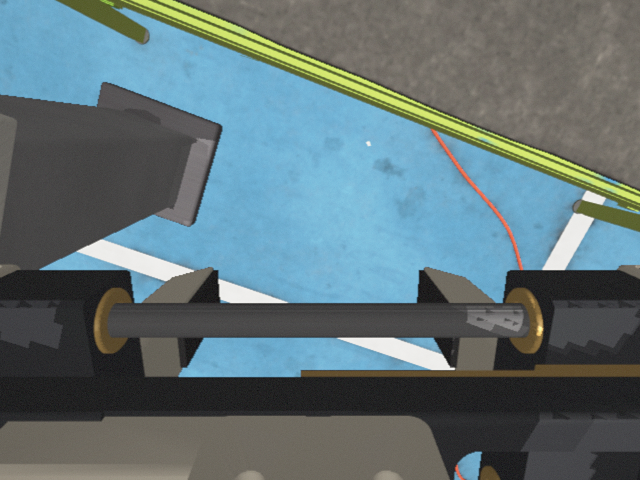

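The top picture shows the stand at about (358,232) and the channel at (460,247) with its ring near (457,230). The large blue bar is at (264,298), the small one at (229,310), and the purple one at (303,287). Next I'll turn these into positions.

```bash
python3 - <<'E'
from h import *
im=snap('top','top1.png')
for t,z in(('bar_center',.018),('bracket',.016)):
  for r in optics.regions_of('top',t):
    ys,xs=np.nonzero(r['region'])
    P=np.array([onz('top',(x,y),z)[:2] for x,y in zip(xs,ys)],np.float32)*1000
    (c,s,a)=cv2.minAreaRect(P); print(t,r['uv'],round(r['confidence'],2),len(xs),im[int(r['uv'][1]),int(r['uv'][0])],np.round(c),np.round(s),round(a,1))
for uv,z in(((352,264),.095-.1215*.4226+.004),((358.5,226.7),.095+.160*.906),((358.2,226.7),.24),((359,235.2),0),((457,229.1),.016),((462.2,246.5),.008)): print(uv,np.round(onz('top',uv,z),4))
im=snap('scene','scene1.png')
for r in optics.regions_of('scene','bar_center'):
    ys,xs=np.nonzero(r['region'])
    P=np.array([onz('scene',(x,y),.018)[:2] for x,y in zip(xs,ys)],np.float32)*1000
    (c,s,a)=cv2.minAreaRect(P); print(r['uv'],round(r['confidence'],2),len(xs),np.round(c),np.round(s),round(a,1))
for uv,z in(((364.5,270.4),.048),((350.3,247.7),.077),((351.4,218.6),.157),((361,199),.24),((436.8,228),.008),((426.5,219.5),.016)): print(uv,np.round(onz('scene',uv,z),4))
cv2.imwrite('pics/crop.png',cv2.resize(snap('top','top1b.png')[150:350,200:500,::-1],None,fx=2.6,fy=2.6,interpolation=cv2.INTER_CUBIC))
cv2.imwrite('pics/crops.png',cv2.resize(snap('scene','s1b.png')[120:320,220:520,::-1],None,fx=2.6,fy=2.6,interpolation=cv2.INTER_CUBIC))
E
```

```text
bar_center [265.0, 299.7] 0.71 546 [ 86 129 184] [502. 181.] [ 42. 131.] 88.3
bar_center [303.8, 286.4] 0.58 527 [171 110 193] [504.  56.] [ 43. 126.] 1.3
bar_center [231.8, 311.2] 0.56 257 [ 84 127 183] [500. 289.] [88. 30.] 36.3
bracket [462.5, 248.5] 0.88 690 [215 213 209] [ 479. -453.] [ 54. 140.] 66.7
(352, 264) [ 0.5184 -0.107   0.0477]
(358.5, 226.7) [ 0.5624 -0.1291  0.24  ]
(358.2, 226.7) [ 0.5627 -0.1283  0.24  ]
(359, 235.2) [ 0.6164 -0.1675  0.    ]
(457, 229.1) [ 0.535 -0.472  0.016]
(462.2, 246.5) [ 0.4771 -0.4677  0.008 ]
[264.8, 387.1] 0.77 548 [500. 298.] [85. 32.] 38.3
[329.6, 317.6] 0.75 712 [505.  64.] [ 42. 138.] 4.6
[296.7, 349.9] 0.7 945 [506. 187.] [ 46. 131.] 88.3
(364.5, 270.4) [ 0.5225 -0.1095  0.048 ]
(350.3, 247.7) [ 0.5859 -0.1348  0.077 ]
(351.4, 218.6) [ 0.5968 -0.1481  0.157 ]
(361, 199) [ 0.5582 -0.1239  0.24  ]
(436.8, 228) [ 0.4871 -0.4695  0.008 ]
(426.5, 219.5) [ 0.5296 -0.4817  0.016 ]
```

View pics/crop.png

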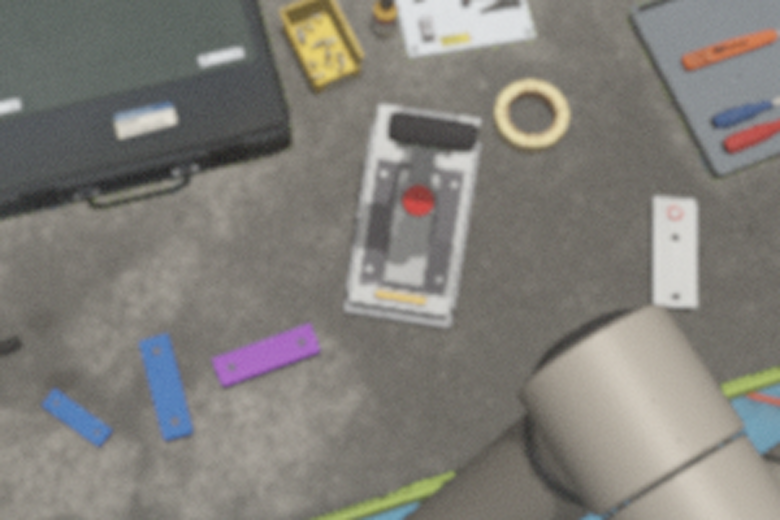

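View pics/crops.png

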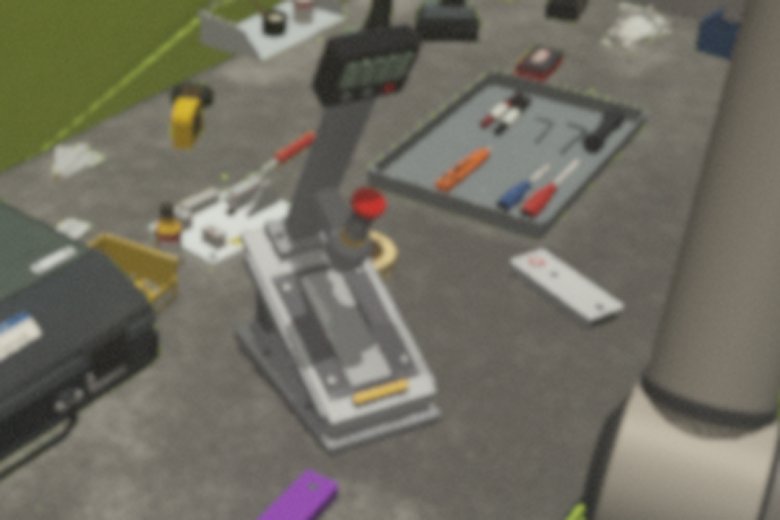

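The red cap shows at about (361,199) in the scene view, and the stop-to-cap geometry fits a stand yaw of about -24.5°. The listed rows only offer roll, yet the cap needs a leaning tool, so I'll read the mover's help before going further.

The documented rows have no tilt. I'll ask the mover, with zero-size values, whether it takes other turns.

```bash
python3 -m jog '[{"x":0,"y":0,"z":0,"roll":0,"pitch":0}]'; echo; python3 -m jog '[{"x":0,"y":0,"z":0,"roll":0,"pitch":0,"yaw":0}]'; echo;  python3 -m jog '[{"x":0,"y":0,"z":0,"roll":0,"foo":0}]'
```

```text
invalid input
invalid input
invalid input
```

The mover takes only shifts and roll. It does say that a pose out of reach is "approached as far as the arm can", so over-reaching may tilt the tool. I'll go to a clear spot on azimuth -24.5°, high up, and see how it behaves.

```bash
python3 -m jog '[{"z":-50},{"z":-100,"x":20,"roll":-8},{"z":-150,"x":60,"roll":-16},{"z":-200,"x":100,"roll":-24},{"z":-230,"x":140,"y":-10,"roll":-32},{"z":-230,"x":185,"y":-14,"roll":-40},{"z":-230,"x":230,"y":-17,"roll":-48},{"z":-230,"x":275,"y":-21,"roll":-56},{"z":-230,"x":320,"y":-24,"roll":-64},{"z":-230,"x":365,"y":-28,"roll":-72},{"z":-230,"x":410,"y":-31,"roll":-80},{"z":-230,"x":455,"y":-35,"roll":-88},{"z":-230,"x":500,"y":-38,"roll":-96},{"z":-230,"x":545,"y":-41,"roll":-104},{"z":-230,"x":590,"y":-45,"roll":-112},{"z":-230,"x":590,"y":-45,"roll":-120},{"z":-230,"x":590,"y":-45,"roll":-128},{"z":-230,"x":590,"y":-45,"roll":-135},{"z":-230,"x":590,"y":-45,"roll":-135}]'; python3 - <<'E'
from h import *
s=arm.observe(); print(s['t'],np.round(s['joint_positions'],4),np.round(s['tcp_pos'],4)); print(np.round(s['orientation'],4))
E
```

```text
1.7 [-1.362   0.342   1.5241  0.      1.2754 -0.146 ] [ 0.1824 -0.4923  0.2223]
[[ 9.377e-01  3.474e-01  0.000e+00]
 [ 3.474e-01 -9.377e-01 -1.000e-04]
 [-0.000e+00  1.000e-04 -1.000e+00]]invalid input
```

Refused, possibly because every row needs all five numbers. That would also have spoiled my earlier test. Retrying with full rows.

```bash
python3 -m jog '[{"grip":0,"x":0,"y":0,"z":-20,"roll":0}]'; echo; python3 -m jog '[{"grip":0,"x":0,"y":0,"z":0,"roll":0,"pitch":0}]';
```

```text
t: 1.8
tcp_pos: [0.1821, -0.491, 0.2403]
orientation: [[0.938, 0.347, -0.001], [0.347, -0.938, 0.005], [0.001, -0.005, -1.0]]
ft_force: [-0.5, 0.6, 0.6]
finger_gap: 0.0916
invalid input
```

```bash
python3 -m jog '[{"grip":0,"x":0,"y":0,"z":-50,"roll":0},{"grip":0,"x":20,"y":0,"z":-100,"roll":-8},{"grip":0,"x":60,"y":0,"z":-150,"roll":-16},{"grip":0,"x":100,"y":0,"z":-190,"roll":-24},{"grip":0,"x":140,"y":-10,"z":-210,"roll":-32},{"grip":0,"x":185,"y":-14,"z":-210,"roll":-40},{"grip":0,"x":230,"y":-17,"z":-210,"roll":-48},{"grip":0,"x":275,"y":-21,"z":-210,"roll":-56},{"grip":0,"x":320,"y":-24,"z":-210,"roll":-64},{"grip":0,"x":365,"y":-28,"z":-210,"roll":-72},{"grip":0,"x":410,"y":-31,"z":-210,"roll":-80},{"grip":0,"x":455,"y":-35,"z":-210,"roll":-88},{"grip":0,"x":500,"y":-38,"z":-210,"roll":-96},{"grip":0,"x":545,"y":-41,"z":-210,"roll":-104},{"grip":0,"x":590,"y":-45,"z":-210,"roll":-112},{"grip":0,"x":590,"y":-45,"z":-210,"roll":-120},{"grip":0,"x":590,"y":-45,"z":-210,"roll":-128},{"grip":0,"x":590,"y":-45,"z":-210,"roll":-135},{"grip":0,"x":590,"y":-45,"z":-210,"roll":-135}]'; python3 - <<'E'
from h import *
s=arm.observe(); print(s['t'],np.round(s['joint_positions'],4),np.round(s['tcp_pos'],4)); print(np.round(s['orientation'],4))
E
```

```text
t: 3.7
tcp_pos: [0.6878, -0.2339, 0.4264]
orientation: [[-0.909, 0.416, 0.028], [0.416, 0.909, -0.009], [-0.029, 0.003, -1.0]]
ft_force: [-0.4, -0.6, 0.7]
finger_gap: 0.0918
3.7 [-0.4346  0.867   0.037   0.0038  2.2085 -1.5738] [ 0.6878 -0.2339  0.4264]
[[-0.9089  0.4161  0.0277]
 [ 0.416   0.9093 -0.0095]
 [-0.0291  0.0029 -0.9996]]
```

Over-reaching has tilted the tool 1.6° outward (tool z = (.028,-.0095,-1)). I'll push further and watch the lean.

```bash
cat > st.py <<'E'
from h import *
s=arm.observe(); R=np.array(s['orientation']); print(s['t'],'j',np.round(s['joint_positions'],3),'p',np.round(s['tcp_pos'],4)); print('z',np.round(R[:,2],4),'tilt',round(np.degrees(np.arccos(-R[2,2])),2),'az',round(np.degrees(np.arctan2(R[1,2],R[0,2])),1),'y',np.round(R[:,1],4),'F',np.round(s['ft_force'],1),'gap',round(s['finger_gap'],4))
E
python3 -m jog '[{"grip":0,"x":-50,"y":0,"z":0,"roll":0},{"grip":0,"x":-50,"y":0,"z":0,"roll":0},{"grip":0,"x":-50,"y":0,"z":0,"roll":0}]' >/dev/null; python3 st.py;python3 -m jog '[{"grip":0,"x":30,"y":0,"z":0,"roll":0},{"grip":0,"x":30,"y":0,"z":0,"roll":0},{"grip":0,"x":30,"y":0,"z":0,"roll":0}]' >/dev/null; python3 st.py
```

```text
4.0 j [-0.44   0.894  0.037  0.007  2.159 -1.574] p [ 0.706  -0.2458  0.4075]
z [ 0.0494 -0.0168 -0.9986] tilt 2.99 az -18.8 y [0.4195 0.9077 0.0054] F [ 0.1  0.3 -0.1] gap 0.0916
4.3 j [-0.44   0.719  0.393  0.006  1.976 -1.576] p [ 0.6771 -0.2319  0.4083]
z [ 0.0507 -0.0173 -0.9986] tilt 3.07 az -18.9 y [0.4181 0.9084 0.0054] F [ 0.8 -0.1  0.4] gap 0.0917
```

The lean persists once gained, so it can be ratcheted up. I'll push along the arm's own line, out and up.

```bash
python3 -m jog '[{"grip":0,"x":-780,"y":0,"z":-630,"roll":0},{"grip":0,"x":-780,"y":0,"z":-630,"roll":0},{"grip":0,"x":-780,"y":0,"z":-630,"roll":0},{"grip":0,"x":-780,"y":0,"z":-630,"roll":0},{"grip":0,"x":-780,"y":0,"z":-630,"roll":0},{"grip":0,"x":-780,"y":0,"z":-630,"roll":0}]' >/dev/null; python3 st.py
```

```text
4.9 j [-0.464  0.842  0.036  0.013  2.171 -1.596] p [ 0.6879 -0.2545  0.4456]
z [ 0.0872 -0.0313 -0.9957] tilt 5.32 az -19.8 y [0.4173 0.9087 0.0079] F [ 0.6  0.8 -0.2] gap 0.0917
```

The lean seems to be pulled back toward the orientation at the start of each call. So one-row calls should add about 1.4° each. I'll fit the arm's kinematics so I can predict lean and un-lean moves at the reach limits.

```bash
cat > kin.py <<'E'
import numpy as np
from scipy.optimize import least_squares
D=[([-1.362,.342,1.5241,0,1.2754,-.146],[.1824,-.4923,.2223]),([-0.4346,0.867,0.037,0.0038,2.2085,-1.5738],[0.6878,-0.2339,0.4264]),
([-0.44,0.894,0.037,0.007,2.159,-1.574],[.706,-.2458,.4075]),([-0.44,0.719,0.393,0.006,1.976,-1.576],[.6771,-.2319,.4083]),([-0.464,0.842,0.036,0.013,2.171,-1.596],[.6879,-.2545,.4456])]
def Rz(a):c,s=np.cos(a),np.sin(a);return np.array([[c,-s,0],[s,c,0],[0,0,1]])
def Ry(a):c,s=np.cos(a),np.sin(a);return np.array([[c,0,s],[0,1,0],[-s,0,c]])
def fk(q,k):
    d1,a2,a3,L,o=k[:5]; e=k[5] if len(k)>5 else 0
    R=Rz(q[0]); p=np.array([0,0,d1])+R@[0,o,0]
    R=R@Ry(q[1]); p=p+R@[0,0,a2]
    R=R@Ry(q[2]); p=p+R@[e,0,a3]
    R=R@Rz(q[3])@Ry(q[4]); p=p+R@[0,0,L]
    R=R@Rz(q[5]+np.pi/2)
    return p,R
if __name__=='__main__':
    f=lambda k:np.concatenate([(fk(q,k)[0]-p) for q,p in D])*1e3
    r=least_squares(f,[.16,.42,.39,.25,.076]); print(r.x,np.round(r.fun,1)); 
    print(np.round(fk(D[0][0],r.x)[1],3)); print(np.round(fk(D[4][0],r.x)[1],3))
E
python3 kin.py; sed -i 's/XX//' kin.py
```

```text
[0.48023116 0.51652077 0.37867962 0.62648846 0.07505552] [  2.  -16.1   7.8 -11.8   4.9  -3.9  -4.1   2.3  -3.3   1.7  -0.9   2.7
   5.6  -1.1  -3.3]
[[ 0.938  0.347  0.   ]
 [ 0.347 -0.938 -0.   ]
 [-0.     0.    -1.   ]]
[[-0.905  0.417  0.087]
 [ 0.416  0.909 -0.032]
 [-0.093  0.008 -0.996]]
```

```bash
python3 - <<'E'
from kin import *
f=lambda k:np.concatenate([np.concatenate([(fk(q,k)[0]-p) for q,p in D])*1e3,[(k[0]-.16)*20,(k[3]-.25)*20]])
r=least_squares(f,[.16,.42,.39,.25,.076,0.]); print(r.x,np.round(r.fun,1))
E
```

```text
[0.20425404 0.50660433 0.37974245 0.30326506 0.07667929 0.04747356] [ 0.3  0.1  0.   0.5 -0.   0.1  0.1  0.1 -0.2 -0.1 -0.2 -0.1 -0.7 -0.
  0.1  0.9  1.1]
```

The kinematics now fit to under 1 mm. Next I'll simulate the weighted, bounded solve, calibrate its weight on the two observed over-reaches, and look for cheap lean and un-lean pushes.

```bash
cat > sim.py <<'E'
from kin import *
from scipy.spatial.transform import Rotation as Ro
K=np.array([0.20425404,0.50660433,0.37974245,0.30326506,0.07667929,0.04747356])
LO=np.array([-2.53,-.77,.04,-1,.28,-3.11]);HI=np.array([2.53,2.02,2.7,4.14,2.66,3.11])
def solve(q,p,R,w):
    def f(x):
        pp,RR=fk(x,K); return np.concatenate([pp-p,w*Ro.from_matrix(R@RR.T).as_rotvec()])
    return least_squares(f,np.clip(q,LO+1e-6,HI-1e-6),bounds=(LO,HI),xtol=1e-10,ftol=1e-10).x
def call(q,sh,w):
    p,R=fk(q,K); return solve(q,p+R@(np.array(sh)/1e3),R,w)
def tilt(q):
    z=fk(q,K)[1][:,2]; return np.round([np.degrees(np.arccos(-z[2])),np.degrees(np.arctan2(z[1],z[0]))],1)
E
python3 - <<'E'
from sim import *
q=np.array(D[1][0])
for w in(.2,.3,.5,.7,1.):
    a=call(q,[-50,0,0],w); print(w,tilt(q),tilt(a),np.round(fk(a,K)[0],4),np.round(a,3))
    b=call(np.array(D[3][0]),[-31*0.78-39,0,-31*.63-31],w); print('   ',tilt(b),np.round(fk(b,K)[0],4),np.round(b,3))
E
```

```text
0.2 [  1.7 -18.9] [  7.5 -19.1] [ 0.7221 -0.2507  0.4192] [-0.44   0.879  0.04   0.016  2.093 -1.573]
    [ 10.7 -19.4] [ 0.7171 -0.2525  0.4501] [-0.448  0.839  0.04   0.023  2.077 -1.573]
0.3 [  1.7 -18.9] [  5.6 -19.1] [ 0.7155 -0.2484  0.4144] [-0.44   0.884  0.04   0.012  2.119 -1.574]
    [  8.3 -19.4] [ 0.7086 -0.2495  0.4434] [-0.447  0.846  0.04   0.018  2.112 -1.575]
0.5 [  1.7 -18.9] [  3.6 -19. ] [ 0.7083 -0.2459  0.4093] [-0.439  0.89   0.04   0.008  2.148 -1.576]
    [  5.6 -19.4] [ 0.6994 -0.2463  0.4363] [-0.447  0.854  0.04   0.013  2.15  -1.578]
0.7 [  1.7 -18.9] [  2.8 -19. ] [ 0.7053 -0.2449  0.4072] [-0.439  0.893  0.04   0.006  2.161 -1.577]
    [  4.5 -19.4] [ 0.6955 -0.2449  0.4335] [-0.446  0.857  0.04   0.01   2.166 -1.579]
1.0 [  1.7 -18.9] [  2.2 -19. ] [ 0.7034 -0.2442  0.4059] [-0.439  0.894  0.04   0.005  2.168 -1.578]
    [  3.8 -19.3] [ 0.6931 -0.2441  0.4317] [-0.446  0.859  0.04   0.009  2.176 -1.579]
```

```bash
cat > un.py <<'E'
from sim import *
w=.6
u=np.array([np.cos(np.radians(-24.5)),np.sin(np.radians(-24.5)),0])
def leanR(t):
    z=np.sin(t)*u+np.array([0,0,-np.cos(t)]); x=-(np.cos(t)*u+np.array([0,0,np.sin(t)])); y=np.cross(z,x); return np.c_[x,y,z]
if __name__=='__main__':
    R=leanR(np.radians(25)); q0=np.array([-.44,.3,2.2,0,.4,-1.57])
    dirs=[np.array([np.cos(a)*np.cos(e),np.sin(a)*np.cos(e),np.sin(e)]) for a in np.radians(np.arange(0,360,30)) for e in np.radians([-60,-30,0,30,60])]
    for az in(-60,-40,-20,0):
      for r in(.25,.3,.35,.4,.45):
        for z in(.08,.12,.2,.3):
          p=np.array([r*np.cos(np.radians(az)),r*np.sin(np.radians(az)),z])
          q=solve(q0,p,R,w); pp,RR=fk(q,K)
          t0=tilt(q)[0]
          best=min(dirs,key=lambda d:tilt(solve(q,pp+.05*d,RR,w))[0])
          qb=solve(q,pp+.05*best,RR,w)
          if t0-tilt(qb)[0]>.8: print(az,r,z,'err mm',round(np.linalg.norm(pp-p)*1e3),'tilt',t0,'->',tilt(qb),np.round(best,2),np.round(q,2))
E
python3 un.py
```

```text
-60 0.25 0.08 err mm 59 tilt 21.0 -> [ 18.9 -29.6] [-0.5   0.   -0.87] [-1.58 -0.13  2.51  0.54  0.66 -3.11]
-60 0.25 0.12 err mm 46 tilt 22.0 -> [ 19.9 -28.8] [-0.87  0.   -0.5 ] [-1.65 -0.21  2.46  0.5   0.81 -3.11]
-60 0.25 0.2 err mm 26 tilt 23.4 -> [ 21.5 -26.9] [-0.87  0.   -0.5 ] [-1.79 -0.36  2.33  0.45  1.11 -3.11]
-60 0.25 0.3 err mm 10 tilt 24.5 -> [ 22.8 -25.4] [-0.75  0.43 -0.5 ] [-1.93 -0.46  2.12  0.43  1.46 -3.11]
-60 0.3 0.08 err mm 47 tilt 21.4 -> [ 19.3 -28. ] [-0.5   0.   -0.87] [-1.53 -0.01  2.43  0.58  0.62 -3.11]
-60 0.3 0.12 err mm 32 tilt 22.6 -> [ 20.5 -27.5] [-0.87  0.   -0.5 ] [-1.6  -0.09  2.39  0.54  0.74 -3.11]
-60 0.3 0.2 err mm 9 tilt 24.4 -> [ 22.4 -26.1] [-0.87  0.   -0.5 ] [-1.73 -0.23  2.28  0.48  1.02 -3.11]
-60 0.3 0.3 err mm 0 tilt 25.0 -> [ 24. -25.] [-0.75  0.43 -0.5 ] [-1.79 -0.35  2.07  0.44  1.34 -3.01]
-60 0.35 0.08 err mm 37 tilt 22.0 -> [ 19.8 -26.7] [-0.5   0.   -0.87] [-1.49  0.1   2.33  0.61  0.59 -3.11]
-60 0.35 0.12 err mm 21 tilt 23.3 -> [ 21.2 -26.4] [-0.5   0.   -0.87] [-1.55  0.03  2.31  0.58  0.7  -3.11]
-60 0.35 0.2 err mm 0 
[... 2821 characters left out ...]
 -28.5] [-0.   -0.87 -0.5 ] [-0.07 -0.    2.52 -0.61  0.28 -0.64]
0 0.3 0.12 err mm 0 tilt 25.0 -> [ 23.8 -26.3] [-0.   -0.5  -0.87] [-0.13 -0.09  2.5  -0.38  0.34 -0.94]
0 0.35 0.08 err mm 17 tilt 24.3 -> [ 23.1 -29.2] [-0.43 -0.75 -0.5 ] [-0.06  0.11  2.41 -0.63  0.28 -0.62]
0 0.35 0.12 err mm 0 tilt 25.0 -> [ 23.8 -26.9] [-0.25 -0.43 -0.87] [-0.1   0.02  2.4  -0.42  0.34 -0.87]
0 0.4 0.08 err mm 11 tilt 24.5 -> [ 23.2 -30.8] [-0.25 -0.43 -0.87] [-0.06  0.2   2.31 -0.61  0.28 -0.64]
0 0.4 0.12 err mm 0 tilt 25.0 -> [ 24.  -26.7] [-0.25 -0.43 -0.87] [-0.08  0.11  2.29 -0.42  0.35 -0.86]
0 0.45 0.08 err mm 3 tilt 24.8 -> [ 23.4 -29.6] [-0.25 -0.43 -0.87] [-0.07  0.28  2.22 -0.58  0.28 -0.67]
```

```bash
cat > rs.py <<'E'
from un import *
import sys
rng=np.random.default_rng(int(sys.argv[1])); t0=float(sys.argv[2])
def rsolve(q,p,R): return solve(q,p,R,.6)
out=[]
for _ in range(400):
    az=np.radians(rng.uniform(-70,30)); r=rng.uniform(.35,.7); z=rng.uniform(.12,.5)
    p=np.array([r*np.cos(az),r*np.sin(az),z]); R=leanR(np.radians(t0))@Rz(rng.uniform(-np.pi,np.pi))
    j6=rng.choice([-3.0,3.0,0])
    q=rsolve(np.array([az-.1,.4,1.6,0,1.1,j6]),p,R); pp,RR=fk(q,K)
    if np.linalg.norm(pp-p)>.003: continue
    m=np.minimum(q-LO,HI-q)
    if m.min()>.12: continue
    for __ in range(12):
        d=rng.normal(size=3); d/=np.linalg.norm(d); ro=rng.choice([-.148,0,.148])
        qb=rsolve(q,pp+.05*d,RR@Rz(ro)); out.append((tilt(qb)[0]-tilt(q)[0],tilt(q)[0],tilt(qb),np.round(p,2),np.round(d,2),ro,np.round(q,2),np.round(qb,2)))
out.sort(key=lambda o:o[0])
for o in out[:8]: print(*o)
E
timeout 250 python3 rs.py 1 25 & timeout 250 python3 rs.py 2 12 > o2 ; wait; echo; cat o2; python3 - <<'E'
from h import *
for uv in((300,357),(120,403),(180,385),(440,312)): print(uv,np.round(onz('top',uv,0.0),3))
E
```

```text
-1.6000000000000014 25.0 [ 23.4 -29. ] [ 0.39 -0.32  0.17] [-0.95 -0.31  0.01] -0.148 [-0.98  0.19  1.99  0.39  0.62 -3.01] [-1.01  0.15  2.    0.32  0.66 -3.11]
-1.6000000000000014 25.0 [ 23.4 -33.4] [ 0.48 -0.35  0.2 ] [-0.68 -0.7  -0.22] -0.148 [-0.86  0.28  1.75  0.27  0.72 -3.1 ] [-0.84  0.3   1.73  0.15  0.72 -3.11]
-1.5 25.0 [ 23.5 -28.6] [ 0.39 -0.32  0.17] [-0.99 -0.1   0.1 ] -0.148 [-0.98  0.19  1.99  0.39  0.62 -3.01] [-1.01  0.12  2.02  0.32  0.67 -3.11]
-1.3999999999999986 25.0 [ 23.6 -24.7] [ 0.38 -0.11  0.13] [ 0.15  0.32 -0.94] -0.148 [-0.49  0.06  2.31  0.08  0.34  1.28] [-0.42  0.14  2.31 -0.01  0.28  1.28]
-1.3000000000000007 25.0 [ 23.7 -27.7] [ 0.39 -0.32  0.17] [-0.3  -0.95  0.1 ] -0.148 [-0.98  0.19  1.99  0.39  0.62 -3.01] [-1.01  0.22  1.89  0.33  0.69 -3.11]
-1.1999999999999993 25.0 [ 23.8 -26.2] [ 0.22 -0.29  0.28] [-0.56 -0.21 -0.8 ] 0.0 [-1.44 -0.22  2.04  0.41  1.12 -3.08] [-1.46 -0.18  2.1   0.41  1.03 -3.11]
-1.1000000000000014 25.0 [ 23.9 -26. ] [ 0.22 -0.29  0.28] [-0.45 -0.18 -0.88] 0.0 [-1.44 -0.22  2.04  0.41  1.12 -3.08] [-1.45 -0.18  2.11  0.41 
[... 830 characters left out ...]
17 0.34] [-0.48 -0.47  0.74] 0.148 [ 0.29  0.1   1.54 -0.14  1.35  3.1 ] [ 0.19  0.01  1.53 -0.1   1.43  3.11]
-0.5 12.0 [ 11.5 -20. ] [0.4  0.12 0.45] [-0.94  0.29  0.19] 0.148 [ 0.19 -0.04  1.38 -0.12  1.63  3.01] [ 0.16 -0.13  1.43 -0.1   1.67  3.11]
-0.40000000000000036 12.0 [ 11.6 -18.9] [ 0.54 -0.02  0.24] [ 0.22  0.98 -0.  ] 0.0 [-0.15  0.25  1.62 -0.07  1.07  3.07] [-0.09  0.27  1.59 -0.05  1.09  3.11]
-0.40000000000000036 12.0 [ 11.6 -18.9] [ 0.54 -0.02  0.24] [ 0.25  0.97 -0.04] 0.0 [-0.15  0.25  1.62 -0.07  1.07  3.07] [-0.09  0.27  1.59 -0.05  1.08  3.11]
(300, 357) [0.305 0.127 0.   ]
(120, 403) [0.339 0.659 0.   ]
(180, 385) [0.335 0.484 0.   ]
(440, 312) [ 0.303 -0.322  0.   ]
```

Un-leaning is only possible awkwardly close in over the rail, so I'll plan so the lean only ever grows:
- **Bar:** pick it at about 12° lean by its far end, then roll 180°. The bar then pitches up by (pick lean + place lean) ≈ 25°, matching the pocket at a place lean of about 14°.
- **Channel:** pick at about 14° and lean on to about 37° for laying it and pressing.

Now I'll lean further at azimuth -9°.

```bash
python3 -m jog '[{"grip":0,"x":20,"y":45,"z":-14,"roll":0},{"grip":0,"x":40,"y":90,"z":-14,"roll":0},{"grip":0,"x":57,"y":132,"z":-14,"roll":0},{"grip":0,"x":57,"y":132,"z":-14,"roll":0}]' >/dev/null; python3 st.py
for i in 1; do :; done
python3 -m jog '[{"grip":0,"x":-40,"y":11,"z":-28,"roll":0}]' >/dev/null
python3 -m jog '[{"grip":0,"x":-40,"y":11,"z":-28,"roll":0}]' >/dev/null
python3 -m jog '[{"grip":0,"x":-40,"y":11,"z":-28,"roll":0}]' >/dev/null;python3 st.py
```

```text
5.3 j [-0.256  0.675  0.338 -0.006  2.03  -1.407] p [ 0.691  -0.104   0.4588]
z [ 0.0942 -0.0301 -0.9951] tilt 5.68 az -17.7 y [0.41   0.912  0.0113] F [ 0.5 -0.9  0.2] gap 0.0918
5.6 j [-0.264  0.801  0.037  0.     2.147 -1.404] p [ 0.7217 -0.1158  0.4761]
z [ 0.1503 -0.0405 -0.9878] tilt 8.96 az -15.1 y [0.4153 0.9093 0.0259] F [ 0.8 -0.6 -1. ] gap 0.0916
```

```bash
python3 -m jog '[{"grip":0,"x":-40,"y":13,"z":-27,"roll":0}]' >/dev/null
python3 -m jog '[{"grip":0,"x":-40,"y":13,"z":-27,"roll":0}]' >/dev/null;python3 st.py
```

```text
5.8 j [-0.259  0.781  0.036  0.007  2.098 -1.396] p [ 0.7327 -0.1134  0.4941]
z [ 0.2183 -0.052  -0.9745] tilt 12.97 az -13.4 y [0.4121 0.9101 0.0437] F [-0.4 -0.4 -0. ] gap 0.0917
```

Lean is now 13° at azimuth -13°. Going over the blue bar's far end, with the tool's x turned away from the robot, to look at it with the wrist camera.

```bash
python3 -m jog '[{"grip":0,"x":20,"y":30,"z":0,"roll":8.5},{"grip":0,"x":50,"y":60,"z":0,"roll":17},{"grip":0,"x":80,"y":90,"z":0,"roll":25.5},{"grip":0,"x":110,"y":120,"z":0,"roll":34},{"grip":0,"x":140,"y":150,"z":10,"roll":42.5},{"grip":0,"x":175,"y":178,"z":30,"roll":51},{"grip":0,"x":210,"y":178,"z":50,"roll":59.5},{"grip":0,"x":245,"y":178,"z":70,"roll":68},{"grip":0,"x":280,"y":178,"z":95,"roll":76.5},{"grip":0,"x":310,"y":178,"z":120,"roll":85},{"grip":0,"x":338,"y":178,"z":150,"roll":93.5},{"grip":0,"x":338,"y":178,"z":150,"roll":102},{"grip":0,"x":338,"y":178,"z":150,"roll":110.5},{"grip":0,"x":338,"y":178,"z":150,"roll":119},{"grip":0,"x":338,"y":178,"z":150,"roll":127.5},{"grip":0,"x":338,"y":178,"z":150,"roll":136},{"grip":0,"x":338,"y":178,"z":150,"roll":144.5},{"grip":0,"x":338,"y":178,"z":150,"roll":153},{"grip":0,"x":338,"y":178,"z":150,"roll":157},{"grip":0,"x":338,"y":178,"z":150,"roll":157}]' >/dev/null; python3 st.py; python3 - <<'E'
from h import *
s=arm.observe(); snap('wrist','w1.png')
for r in optics.regions_of('wrist','bar_center'):
    m=r['region'].astype(np.uint8); c,_=cv2.findContours(m,0,2); c=max(c,key=cv2.contourArea)[:,0,:]
    P=np.array([onz('wrist',x,.018,s)[:2] for x in c],np.float32)*1000
    (cc,sz,a)=cv2.minAreaRect(P); print(r['uv'],round(r['confidence'],2),np.round(cc,1),np.round(sz,1),round(a,1))
E
```

```text
7.8 j [ 0.246  0.274  1.471 -0.109  1.193  1.876] p [0.5406 0.1809 0.2845]
z [ 0.2215 -0.0484 -0.974 ] tilt 13.11 az -12.3 y [-0.0339 -0.9985  0.0419] F [-0.  -0.3  0. ] gap 0.0923
[405.5, 264.3] 0.9 [508.9  57.5] [ 37.7 125.7] 2.8
[310.5, 260.9] 0.56 [521.  179.6] [35. 99.] 87.8
[222.5, 273.9] 0.55 [506.5 287.7] [83.6 29. ] 35.8
```

View pics/w1.png

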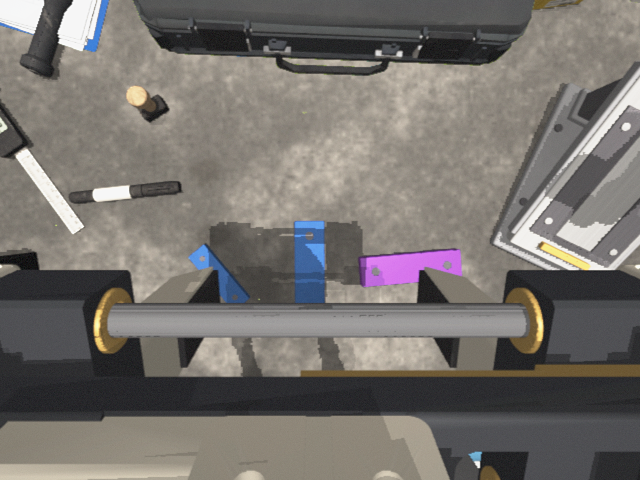

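The wrist view shows the large blue bar at (310,262), with its far end at row 221. It measures 35 mm wide, y=0.180, azimuth -2.2°, far end at x≈0.570, which agrees with the top camera. Going down to grip 12 mm from that far end.

```bash
python3 -m jog '[{"grip":90,"x":-8,"y":-2,"z":45,"roll":0},{"grip":90,"x":-16,"y":-3,"z":90,"roll":0},{"grip":90,"x":-24,"y":-5,"z":135,"roll":0},{"grip":90,"x":-31,"y":-7,"z":180,"roll":0},{"grip":90,"x":-36,"y":-8,"z":210,"roll":0},{"grip":90,"x":-41,"y":-9,"z":235,"roll":0},{"grip":90,"x":-44,"y":-9.5,"z":251,"roll":0},{"grip":90,"x":-44,"y":-9.5,"z":251,"roll":0}]'; python3 st.py; python3 - <<'E'
from h import *
snap('wrist','w2.png'); snap('scene','s2.png')
E
```

```text
t: 8.7
tcp_pos: [0.5487, 0.1779, 0.0242]
orientation: [[0.977, -0.032, 0.211], [-0.021, -0.998, -0.051], [0.212, 0.045, -0.976]]
ft_force: [-0.5, -0.1, -0.5]
finger_gap: 0.0593
8.7 j [ 0.236  0.59   1.78  -0.181  0.584  1.975] p [0.5487 0.1779 0.0242]
z [ 0.2108 -0.0511 -0.9762] tilt 12.53 az -13.6 y [-0.0315 -0.9985  0.0455] F [-0.5 -0.1 -0.5] gap 0.0593
```

View pics/w2.png

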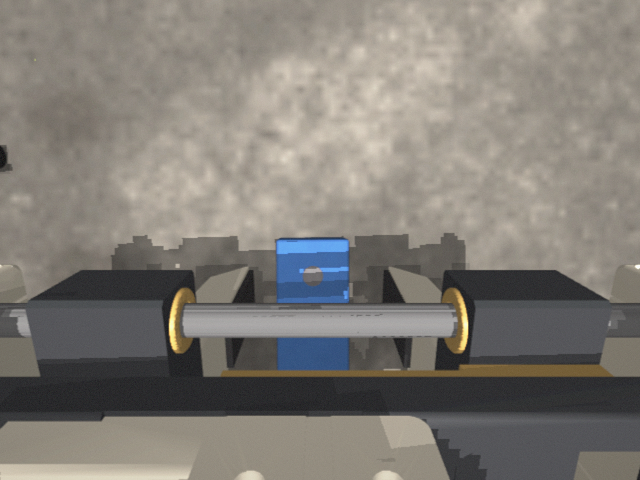

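Centred between the fingers, with the far end at (312,240), but 5 mm too low. Raise slightly, shift and close.

```bash
python3 -m jog '[{"grip":90,"x":6,"y":0,"z":-4.5,"roll":0},{"grip":90,"x":6,"y":0,"z":-4.5,"roll":0},{"grip":255,"x":6,"y":0,"z":-4.5,"roll":0},{"grip":255,"x":6,"y":0,"z":-4.5,"roll":0},{"grip":255,"x":6,"y":0,"z":-4.5,"roll":0},{"grip":255,"x":6,"y":0,"z":-4.5,"roll":0},{"grip":255,"x":6,"y":0,"z":-4.5,"roll":0}]' 40; python3 st.py
```

```text
t: 9.5
tcp_pos: [0.5538, 0.1781, 0.0313]
orientation: [[0.977, -0.033, 0.213], [-0.023, -0.998, -0.051], [0.214, 0.045, -0.976]]
ft_force: [-0.6, -0.1, 0.1]
finger_gap: 0.024
9.5 j [ 0.235  0.584  1.764 -0.175  0.604  1.968] p [0.5538 0.1781 0.0313]
z [ 0.2126 -0.0507 -0.9758] tilt 12.63 az -13.4 y [-0.0329 -0.9985  0.0447] F [-0.6 -0.1  0.1] gap 0.024
```

The gap is 24 mm, which is less than the bar's 36 mm. Taking a look.

```bash
python3 - <<'E'
from h import *
snap('wrist','w3.png'); im=snap('scene','s3.png')
cv2.imwrite('pics/s3c.png',cv2.resize(im[240:420,200:440,::-1],None,fx=3,fy=3,interpolation=cv2.INTER_CUBIC))
E
```

```text
(no output)
```

View pics/w3.png

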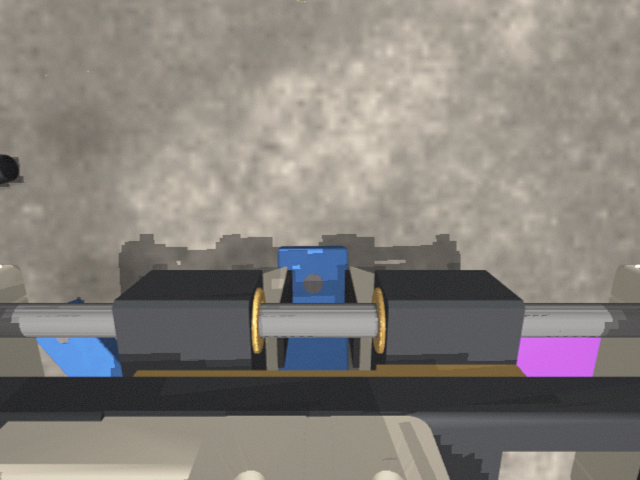

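View pics/s3c.png

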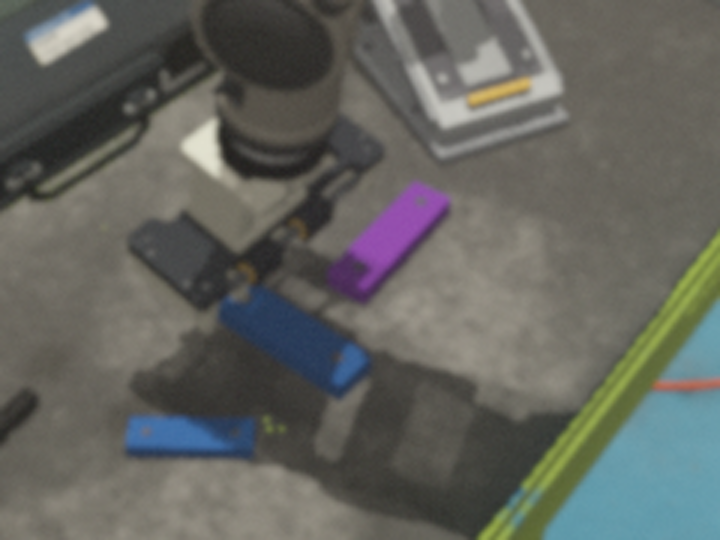

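```bash
python3 -m jog '[{"grip":255,"x":0,"y":0,"z":0,"roll":0}]'; python3 -m jog '[{"grip":255,"x":0,"y":0,"z":0,"roll":0},{"grip":255,"x":0,"y":0,"z":0,"roll":0}]'; python3 - <<'E'
from h import *
im=snap('wrist','w4.png'); 
cv2.imwrite('pics/w4c.png',cv2.resize(im[220:400,200:440,::-1],None,fx=3,fy=3,interpolation=cv2.INTER_CUBIC))
E
```

```text
t: 9.7
tcp_pos: [0.5538, 0.1782, 0.0313]
orientation: [[0.977, -0.033, 0.213], [-0.023, -0.998, -0.051], [0.214, 0.045, -0.976]]
ft_force: [-0.7, -0.5, 0.5]
finger_gap: 0.0082
t: 9.9
tcp_pos: [0.5539, 0.1782, 0.0314]
orientation: [[0.977, -0.033, 0.213], [-0.023, -0.998, -0.051], [0.214, 0.045, -0.976]]
ft_force: [-0.2, -0.2, 0.4]
finger_gap: 0.0007
```

View pics/w4c.png

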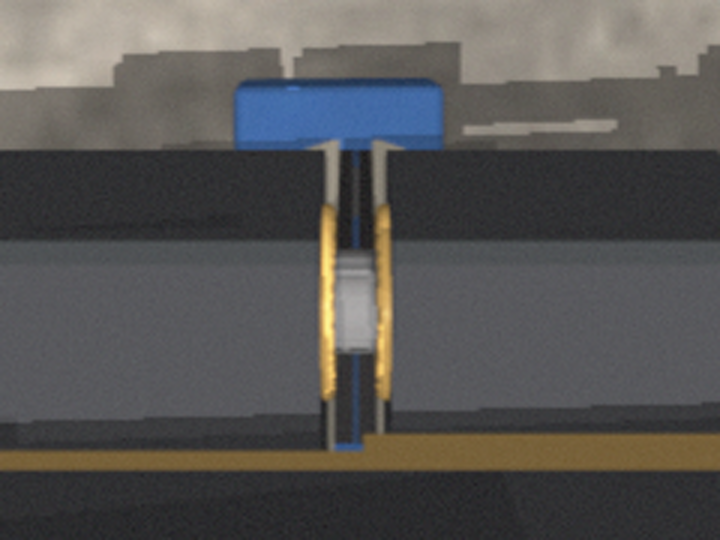

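The fingers closed above the bar without moving it, so the tips are higher than the reported pose implies. I'll reopen and feel for the bench with the fingers astride the bar.

```bash
python3 -m jog '[{"grip":70,"x":0,"y":0,"z":-3,"roll":0},{"grip":70,"x":0,"y":0,"z":-3,"roll":0},{"grip":70,"x":0,"y":0,"z":-3,"roll":0},{"grip":70,"x":0,"y":0,"z":-3,"roll":0},{"grip":70,"x":0,"y":0,"z":-3,"roll":0},{"grip":70,"x":0,"y":0,"z":-3,"roll":0},{"grip":70,"x":0,"y":0,"z":-3,"roll":0},{"grip":70,"x":0,"y":0,"z":-3,"roll":0},{"grip":70,"x":-2,"y":0,"z":3,"roll":0},{"grip":70,"x":-3,"y":0,"z":7,"roll":0}]'
python3 -m jog '[{"grip":70,"x":0,"y":0,"z":1.5,"roll":0},{"grip":70,"x":-1,"y":0,"z":3,"roll":0},{"grip":70,"x":-1,"y":0,"z":3,"roll":0}]' |egrep 'tcp|ft|gap'
python3 -m jog '[{"grip":70,"x":0,"y":0,"z":1.5,"roll":0},{"grip":70,"x":0,"y":0,"z":1.5,"roll":0}]'|egrep 'tcp|ft|gap'
python3 -m jog '[{"grip":70,"x":0,"y":0,"z":1.5,"roll":0},{"grip":70,"x":0,"y":0,"z":1.5,"roll":0}]'|egrep 'tcp|ft|gap'
```

```text
t: 10.95
tcp_pos: [0.5521, 0.1778, 0.0233]
orientation: [[0.977, -0.033, 0.212], [-0.023, -0.998, -0.051], [0.214, 0.045, -0.976]]
ft_force: [1.1, 0.3, 0.0]
finger_gap: 0.0664
tcp_pos: [0.5519, 0.1777, 0.0205]
ft_force: [-0.0, -1.2, 0.0]
finger_gap: 0.0663
tcp_pos: [0.5525, 0.1777, 0.0193]
ft_force: [1.4, -0.5, -1.1]
finger_gap: 0.0664
tcp_pos: [0.5527, 0.1776, 0.0178]
ft_force: [-0.6, 1.1, 0.1]
finger_gap: 0.0665
```

```bash

python3 -m jog '[{"grip":70,"x":0,"y":0,"z":1.5,"roll":0},{"grip":70,"x":0,"y":0,"z":2,"roll":0}]'|egrep 'tcp|ft'
python3 -m jog '[{"grip":70,"x":0,"y":0,"z":1.5,"roll":0},{"grip":70,"x":0,"y":0,"z":2,"roll":0}]'|egrep 'tcp|ft'
python3 - <<'E'
from h import *
im=snap('wrist','w5.png');im=snap('scene','s5.png')
cv2.imwrite('pics/s5c.png',cv2.resize(im[240:420,200:440,::-1],None,fx=3,fy=3,interpolation=cv2.INTER_CUBIC))
E
```

```text
tcp_pos: [0.5532, 0.1775, 0.0158]
ft_force: [-0.1, -0.1, 0.1]
tcp_pos: [0.5536, 0.1773, 0.0138]
ft_force: [0.1, -0.1, 0.0]
```

View pics/s5c.png

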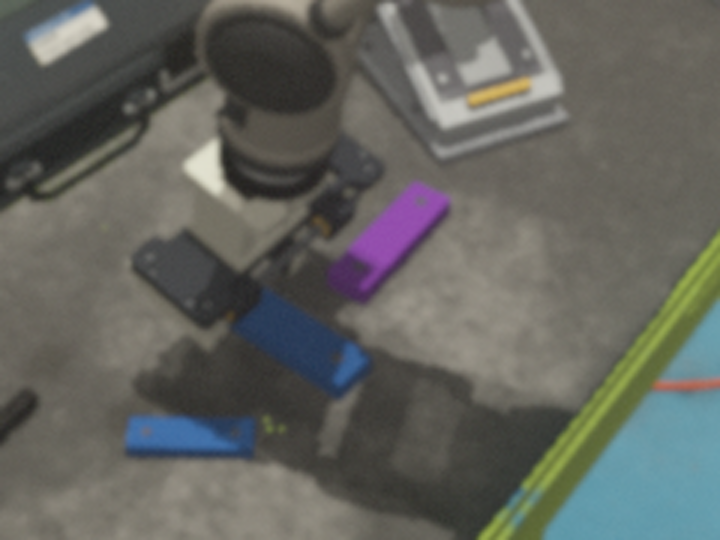

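View pics/w5.png

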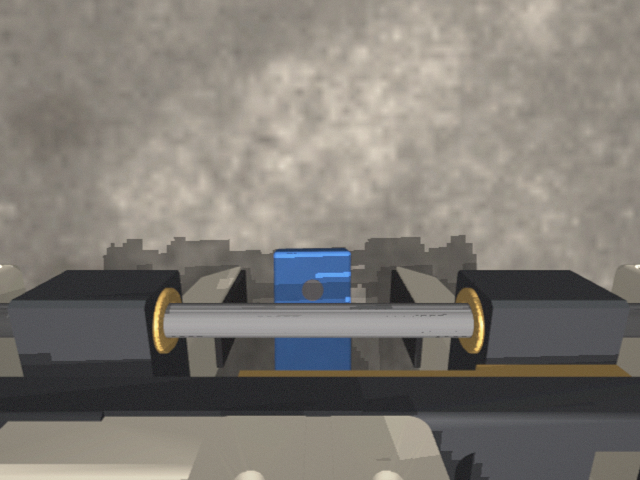

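```bash

for i in 1; do
python3 -m jog '[{"grip":70,"x":0,"y":0,"z":1,"roll":0},{"grip":70,"x":0,"y":0,"z":2,"roll":0},{"grip":70,"x":0,"y":0,"z":2,"roll":0}]'|egrep 'tcp|ft'
python3 -m jog '[{"grip":70,"x":0,"y":0,"z":1,"roll":0},{"grip":70,"x":0,"y":0,"z":2,"roll":0},{"grip":70,"x":0,"y":0,"z":2,"roll":0}]'|egrep 'tcp|ft'
python3 -m jog '[{"grip":70,"x":0,"y":0,"z":1,"roll":0},{"grip":70,"x":0,"y":0,"z":1,"roll":0}]'|egrep 'tcp|ft'
done
```

```text
tcp_pos: [0.554, 0.1773, 0.0119]
ft_force: [0.3, 0.5, 0.4]
tcp_pos: [0.5544, 0.1772, 0.0099]
ft_force: [0.4, 0.3, -0.4]
tcp_pos: [0.5546, 0.1771, 0.009]
ft_force: [0.1, 0.2, -0.3]
```

```bash

python3 -m jog '[{"grip":70,"x":0,"y":0,"z":1,"roll":0},{"grip":70,"x":0,"y":0,"z":1.5,"roll":0}]'|egrep 'tcp|ft'
python3 -m jog '[{"grip":70,"x":0,"y":0,"z":1,"roll":0},{"grip":70,"x":0,"y":0,"z":1.5,"roll":0}]'|egrep 'tcp|ft'
python3 -m jog '[{"grip":70,"x":0,"y":0,"z":1,"roll":0},{"grip":70,"x":0,"y":0,"z":1,"roll":0}]'|egrep 'tcp|ft'
python3 - <<'E'
from h import *
im=snap('wrist','w6.png')
st=arm.observe()
# where would tips project, per tool frame (jaw gap 66mm)
c=optics.get_calibration('wrist');E=np.linalg.inv(np.array(c['T_tool_cam']))
for p in([0,.033,.022],[0,-.033,.022],[0.0095,.033,.022],[-.0095,.033,.022],[.0095,.033,0.003]):
    q=E[:3,:3]@p+E[:3,3]; print(p,c['cx']+c['fx']*q[0]/-q[2],c['cy']-c['fy']*q[1]/-q[2])
E
```

```text
tcp_pos: [0.555, 0.177, 0.0076]
ft_force: [-0.6, -0.1, 0.1]
tcp_pos: [0.5553, 0.177, 0.0061]
ft_force: [-0.2, -0.1, -1.6]
tcp_pos: [0.5555, 0.1769, 0.0051]
ft_force: [0.3, -0.4, -0.7]
[0, 0.033, 0.022] 377.7841316834602 268.0952496377197
[0, -0.033, 0.022] 254.30408949675 268.2740109756035
[0.0095, 0.033, 0.022] 378.5128730148702 251.16026072745575
[-0.0095, 0.033, 0.022] 377.0733727050805 284.61235234334265
[0.0095, 0.033, 0.003] 384.8280076125121 263.40085761784616
```

View pics/w6.png

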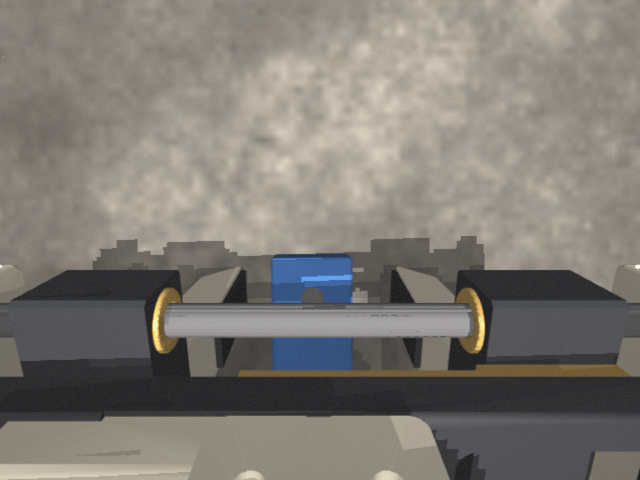

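```bash
python3 - <<'E'
import cv2
im=cv2.imread('pics/w6.png'); cv2.imwrite('pics/w6c.png',cv2.resize(im[225:405,150:490],None,fx=2.3,fy=2.3,interpolation=cv2.INTER_CUBIC))
im=cv2.imread('pics/w4.png'); cv2.imwrite('pics/w4d.png',im)
E
python3 st.py
```

```text
13.6 j [ 0.232  0.629  1.776 -0.19   0.547  1.983] p [0.5555 0.1769 0.0051]
z [ 0.2126 -0.0507 -0.9758] tilt 12.63 az -13.4 y [-0.0329 -0.9985  0.0447] F [ 0.1  1.  -0. ] gap 0.0663
```

View pics/w6c.png

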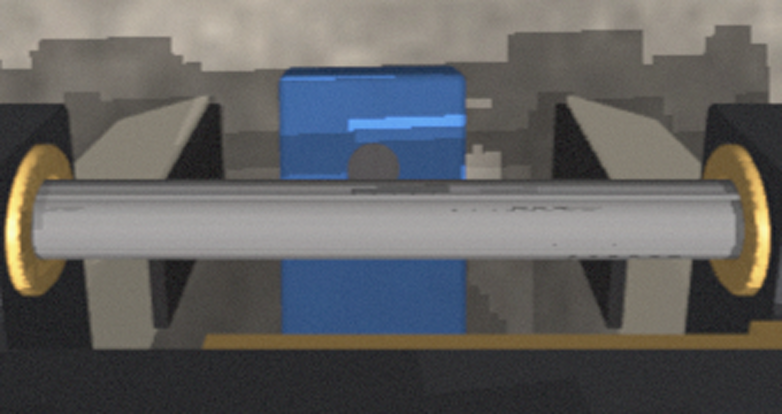

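View pics/w4d.png

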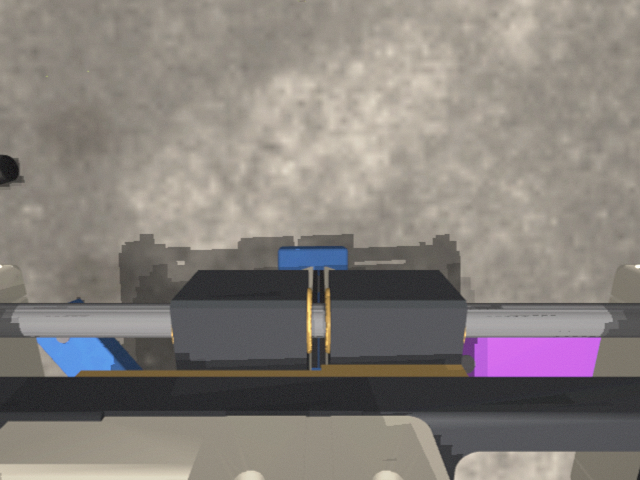

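Measured in the picture, the pad tips (corner pixels (246,270) and (391,270), 145 px apart for a 66 mm gap) are at tool z ≈ -5 mm, not +22. That agrees with feeling no contact so far. I'll keep lowering carefully until the bench is felt.

```bash

python3 -m jog '[{"grip":70,"x":0,"y":0,"z":1.5,"roll":0},{"grip":70,"x":0,"y":0,"z":3,"roll":0},{"grip":70,"x":0,"y":0,"z":3,"roll":0}]'|egrep 'tcp|ft'
python3 -m jog '[{"grip":70,"x":0,"y":0,"z":1.5,"roll":0},{"grip":70,"x":0,"y":0,"z":3,"roll":0},{"grip":70,"x":0,"y":0,"z":3,"roll":0}]'|egrep 'tcp|ft'
python3 -m jog '[{"grip":70,"x":0,"y":0,"z":1,"roll":0},{"grip":70,"x":0,"y":0,"z":2,"roll":0},{"grip":70,"x":0,"y":0,"z":2,"roll":0}]'|egrep 'tcp|ft'
python3 -m jog '[{"grip":70,"x":0,"y":0,"z":1,"roll":0},{"grip":70,"x":0,"y":0,"z":2,"roll":0},{"grip":70,"x":0,"y":0,"z":2,"roll":0}]'|egrep 'tcp|ft'
```

```text
tcp_pos: [0.5561, 0.1767, 0.002]
ft_force: [0.7, 0.4, 0.6]
tcp_pos: [0.5568, 0.1767, -0.0007]
ft_force: [-0.0, -0.2, 1.6]
tcp_pos: [0.5571, 0.1767, -0.0014]
ft_force: [-6.4, 0.2, 13.6]
tcp_pos: [0.5573, 0.1767, -0.0019]
ft_force: [-13.7, -0.9, 28.5]
```

Contact comes at reported z ≈ -1 mm, so the fingertips effectively sit about 3 mm behind the reported TCP; I'll use that from here. Raising 7 mm and gripping.

```bash

python3 -m jog '[{"grip":70,"x":1.5,"y":-1,"z":-7,"roll":0},{"grip":70,"x":2,"y":-1,"z":-8,"roll":0},{"grip":255,"x":2,"y":-1,"z":-8,"roll":0},{"grip":255,"x":2,"y":-1,"z":-8,"roll":0},{"grip":255,"x":2,"y":-1,"z":-8,"roll":0},{"grip":255,"x":2,"y":-1,"z":-8,"roll":0},{"grip":255,"x":2,"y":-1,"z":-8,"roll":0}]' 45; python3 -m jog '[{"grip":255,"x":0,"y":0,"z":0,"roll":0},{"grip":255,"x":0,"y":0,"z":0,"roll":0}]'; python3 -c "
from h import *
snap('wrist','w7.png')"
```

```text
t: 15.5
tcp_pos: [0.5578, 0.1777, 0.0032]
orientation: [[0.977, -0.033, 0.212], [-0.023, -0.998, -0.051], [0.214, 0.045, -0.976]]
ft_force: [-0.3, 0.2, -1.7]
finger_gap: 0.0353
t: 15.7
tcp_pos: [0.5578, 0.1777, 0.0034]
orientation: [[0.977, -0.033, 0.212], [-0.023, -0.998, -0.051], [0.214, 0.045, -0.976]]
ft_force: [-0.1, 0.2, -1.6]
finger_gap: 0.0356
```

View pics/w7.png

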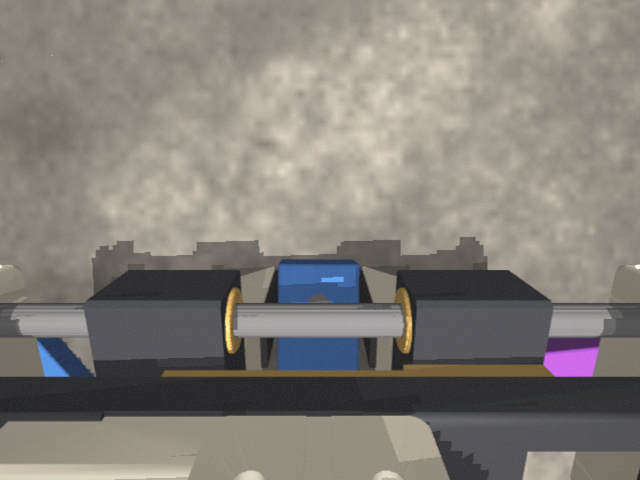

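The bar is gripped: gap 35.6 mm, pads on the blue bar at (320,310). Now I'll refine the stand pose from all recorded marks before moving there.

```bash
cat > stand.py <<'E'
from h import *
from scipy.optimize import least_squares
th=np.radians(25)
def seat2w(P,S):
    x,y,psi=S; u=np.array([np.cos(psi),np.sin(psi),0]);l=np.array([-np.sin(psi),np.cos(psi),0]);k=np.array([0,0,1.])
    xs=np.cos(th)*u+np.sin(th)*k; zs=-np.sin(th)*u+np.cos(th)*k
    R=np.c_[xs,l,zs]; return np.array([x,y,.095])+R@np.asarray(P,float)
def Rseat(S):
    return np.c_[seat2w([1,0,0],S)-seat2w([0,0,0],S),seat2w([0,1,0],S)-seat2w([0,0,0],S),seat2w([0,0,1],S)-seat2w([0,0,0],S)]
E
python3 - <<'E'
from stand import *
obs=[('top',[-.1215,0,.0045],(352,264)),('top',[0,0,.16],(358.2,226.7)),('top',[-.042,0,0],(356.7,235.7)),
('scene',[-.1215,0,.0045],(364.5,270.4)),('scene',[0,0,.16],(361,199)),('scene',[-.042,0,0],(350.3,247.7)),('scene',[0,0,.068],(351.4,218.6))]
f=lambda S:np.concatenate([proj(c,seat2w(P,S))-uv for c,P,uv in obs])
r=least_squares(f,[.62,-.155,-.43],loss='soft_l1'); print(r.x,np.degrees(r.x[2]),np.round(f(r.x).reshape(-1,2),1).tolist())
# overlay
for c in('top','scene'):
    im=cv2.imread(f'pics/{c}0.png'); im=cv2.resize(im,None,fx=2,fy=2,interpolation=cv2.INTER_CUBIC)
    def poly(P,col):
        q=np.int32(np.round([proj(c,p)*2 for p in P])); cv2.polylines(im,[q],True,col,1)
    S=r.x
    poly([seat2w([a,b,0],S) for a,b in((-.109,-.023),(.025,-.023),(.025,.023),(-.109,.023))],(0,255,0))
    poly([seat2w([-.1215,b,z],S) for b,z in((-.031,0),(.031,0),(.031,.009),(-.031,.009))],(0,255,255))
    psi=S[2];u=np.array([np.cos(psi),np.sin(psi),0]);l=np.array([-np.sin(psi),np.cos(psi),0]);o=np.array([S[0],S[1],.012])
    poly([o-.133*u-.065*l,o+.089*u-.065*l,o+.089*u+.065*l,o-.133*u+.065*l],(255,0,255))
    poly([seat2w([.017*np.cos(a),.017*np.sin(a),.16],S) for a in np.linspace(0,6.28,20)],(255,0,0))
    cx,cy=(680,460) if c=='top' else (700,460)
    cv2.imwrite(f'pics/ov_{c}.png',cv2.resize(im[cy-150:cy+150,cx-160:cx+160],None,fx=2,fy=2))
E
```

```text
[ 0.6220688  -0.1587587  -0.46514835] -26.65103732060658 [[0.1, -1.2], [0.2, 0.3], [-0.8, 1.5], [-0.0, 0.4], [-0.2, -1.2], [0.8, -1.6], [-0.3, 0.5]]
```

View pics/ov_top.png

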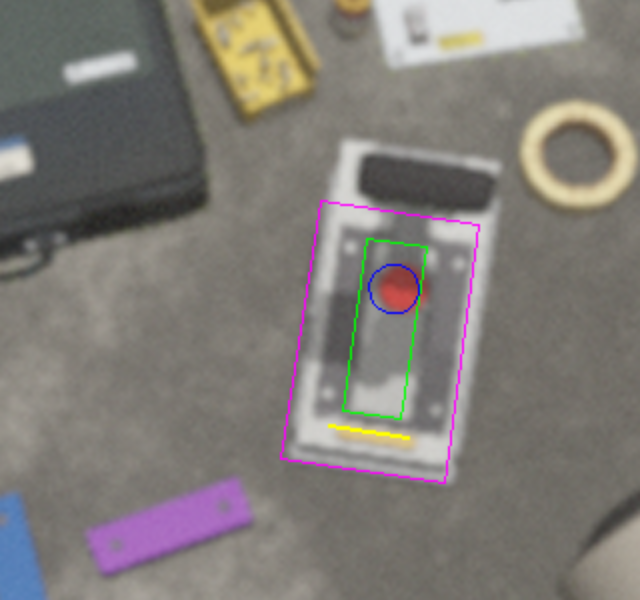

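View pics/ov_scene.png

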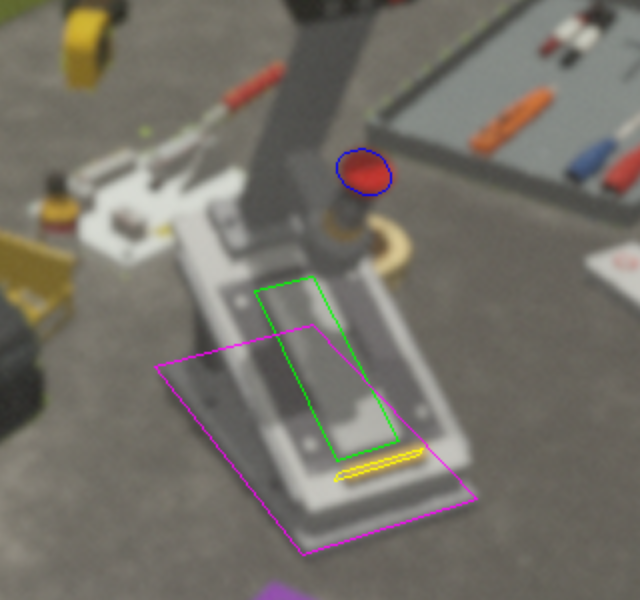

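The fit is within about 2 px but the overlay shows a consistent 4–5 mm shift, so I'll look closer with the wrist camera. Lift, roll back about 156° and go to a viewing pose in front of the stand.

```bash
python3 -m jog '[{"grip":255,"x":5,"y":1,"z":-20,"roll":0},{"grip":255,"x":11,"y":2,"z":-50,"roll":-8.2},{"grip":255,"x":19,"y":4,"z":-85,"roll":-16.4},{"grip":255,"x":26,"y":5,"z":-117,"roll":-24.6},{"grip":255,"x":16,"y":34,"z":-142,"roll":-32.8},{"grip":255,"x":6,"y":64,"z":-167,"roll":-41},{"grip":255,"x":-3,"y":93,"z":-192,"roll":-49.2},{"grip":255,"x":-13,"y":123,"z":-217,"roll":-57.4},{"grip":255,"x":-23,"y":152,"z":-243,"roll":-65.6},{"grip":255,"x":-33,"y":181,"z":-268,"roll":-73.8},{"grip":255,"x":-43,"y":211,"z":-293,"roll":-82},{"grip":255,"x":-52,"y":240,"z":-318,"roll":-90.2},{"grip":255,"x":-62,"y":270,"z":-343,"roll":-98.4},{"grip":255,"x":-72,"y":299,"z":-368,"roll":-106.6},{"grip":255,"x":-72,"y":299,"z":-368,"roll":-114.8},{"grip":255,"x":-72,"y":299,"z":-368,"roll":-123},{"grip":255,"x":-72,"y":299,"z":-368,"roll":-131.2},{"grip":255,"x":-72,"y":299,"z":-368,"roll":-139.4},{"grip":255,"x":-72,"y":299,"z":-368,"roll":-147.6},{"grip":255,"x":-72,"y":299,"z":-368,"roll":-155.8}]' >/dev/null; python3 -m jog '[{"grip":255,"x":0,"y":0,"z":0,"roll":0}]' >/dev/null;  python3 st.py; python3 - <<'E'
from h import *
s=arm.observe(); snap('wrist','w8.png'); np.savez('w8.npz',p=s['tcp_pos'],R=s['orientation'])
for t in('stop_face','pocket_mid','head_under','cap_top','seat','bar_center'):
    print(t,[(np.round(r['uv'],1).tolist(),round(r['confidence'],2)) for r in optics.mark_of('wrist',t)])
E
```

```text
17.85 j [-0.475 -0.092  1.677  0.054  1.344 -1.594] p [ 0.3989 -0.1002  0.3602]
z [ 0.2115 -0.0501 -0.9761] tilt 12.56 az -13.3 y [0.4374 0.898  0.0487] F [ 0.5 -0.3 -2.5] gap 0.0356
stop_face []
pocket_mid []
head_under [([330.5, 271.9], 0.73)]
cap_top [([352.8, 347.6], 0.56)]
seat []
bar_center [([445.0, 149.9], 0.65), ([615.3, 64.9], 0.6)]
```

View pics/w8.png

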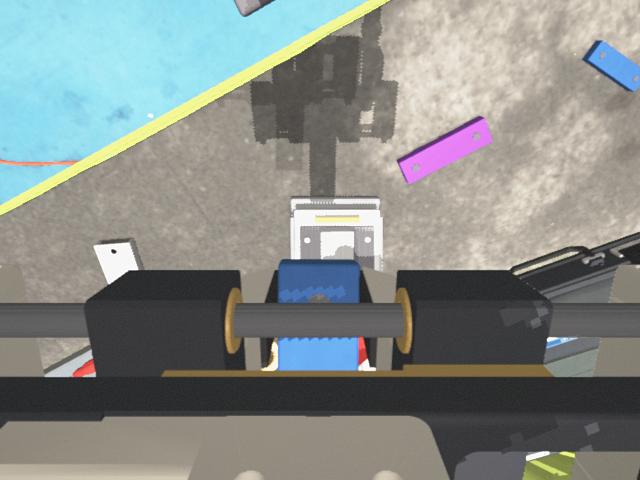

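The wrist view shows the stand's low end: base corners near (291,198) and (380,198), brass stop at (337,219), pad screws at (306,240) and (368,240).

```bash
python3 - <<'E'
from stand import *
im=cv2.imread('pics/w8.png'); cv2.imwrite('pics/w8c.png',cv2.resize(im[185:275,270:410],None,fx=5.5,fy=5.5,interpolation=cv2.INTER_CUBIC))
d=np.load('w8.npz'); st={'orientation':d['R'],'tcp_pos':d['p']}
hsv=cv2.cvtColor(im,cv2.COLOR_BGR2HSV); m=((hsv[...,0]>18)&(hsv[...,0]<35)&(hsv[...,1]>90)).astype(np.uint8); m[:, :280]=0; m[:,400:]=0; m[:205]=0;m[260:]=0
ys,xs=np.nonzero(m); print('brass',xs.min(),xs.max(),ys.min(),ys.max(),xs.mean(),ys.mean())
for uv in((291,198),(380,198)): print(np.round(onz('wrist',uv,.012,st),4))
for uv in((xs.min(),ys.mean()),(xs.max()+1,ys.mean())): print(np.round(onz('wrist',uv,.0518,st),4))
E
```

```text
brass 317 358 217 217 337.5 217.0
[ 0.4744 -0.1629  0.012 ]
[ 0.5332 -0.0483  0.012 ]
[ 0.5011 -0.1365  0.0518]
[ 0.5274 -0.0855  0.0518]
```

View pics/w8c.png

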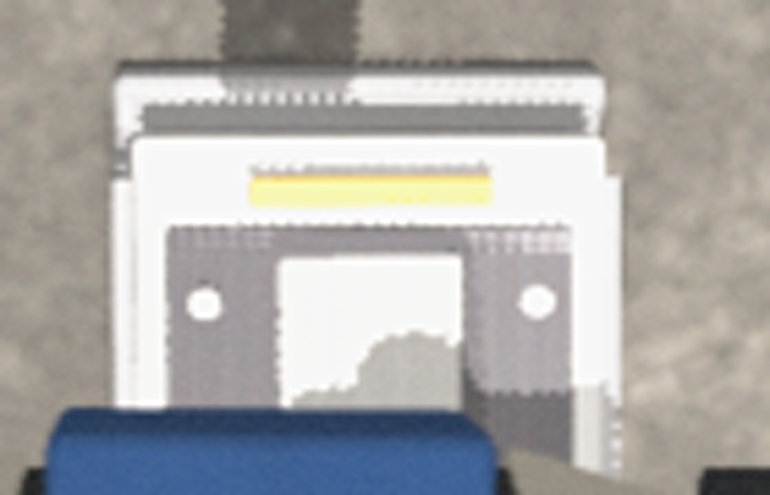

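```bash
cat > fit8.py <<'E'
from stand import *
d=np.load('w8.npz'); 
o=lambda u,v:(270+u/5.5-.5,185+v/5.5-.5)
obs=[([-.109,-.023,.003],o(278,257)),([-.109,.023,.003],o(463,257)),([-.1215,-.031,.009],o(250,203)),([-.1215,.031,.009],o(492,203))]
def f(X,full=False):
    S=X[:3]; p=d['p'].copy(); p=p+d['R'][:,2]*X[3]
    st={'orientation':d['R'],'tcp_pos':p}
    return np.concatenate([proj('wrist',seat2w(P,S),st)-uv for P,uv in obs])
r=least_squares(f,[.62,-.155,-.44,0]); print(r.x,np.degrees(r.x[2]),np.round(r.fun,2))
g=lambda x:np.concatenate([f(np.r_[x[:3],0])])
r0=least_squares(g,[.62,-.155,-.44]); print('no dz',r0.x,np.degrees(r0.x[2]),np.round(r0.fun,2))
for dz in(-.005,-.01,-.02):
    h=lambda x:f(np.r_[x[:3],dz]); q=least_squares(h,[.62,-.155,-.44]); print(dz,q.x,np.round(q.fun,2))
E
python3 fit8.py
```

```text
[ 0.62211962 -0.16745508 -0.47624436 -0.00208793] -27.28679201161906 [ 0.21 -0.4  -0.54 -0.49 -0.28  0.47  0.61  0.4 ]
no dz [ 0.62155347 -0.16733311 -0.47647402] -27.299950242979953 [ 0.13 -0.38 -0.47 -0.46 -0.38  0.45  0.71  0.39]
-0.005 [ 0.62290909 -0.16762559 -0.47592821] [ 0.31 -0.42 -0.64 -0.53 -0.14  0.5   0.47  0.42]
-0.01 [ 0.62426423 -0.16791942 -0.47539651] [ 0.48 -0.47 -0.81 -0.59  0.09  0.55  0.22  0.45]
-0.02 [ 0.62697315 -0.16851091 -0.47437289] [ 0.82 -0.56 -1.13 -0.7   0.54  0.65 -0.24  0.51]
```

The stand measured through the wrist camera is at (0.622, -0.167), yaw -27.3°, with height agreement within 2 mm. Now the bar's attitude relative to the seat.

```bash
cat > rel.py <<'E'
from stand import *
S=np.array([.6222,-.1672,-.4762])
Rp=np.array([[0.977,-0.033,0.212],[-0.023,-0.998,-0.051],[0.214,0.045,-0.976]]); Rp=np.linalg.svd(Rp)[0]@np.linalg.svd(Rp)[2]
a=np.radians(-2.2); B=np.c_[[-np.cos(a),-np.sin(a),0],[np.sin(a),-np.cos(a),0],[0,0,1]] # bar axes after flip (x toward robot at pick)
Bt=Rp.T@B   # bar axes in tool
pick=np.array([.5578,.1777,.0034]); far=np.array([.5705,.1777,.009]); cen=far-.062*np.array([np.cos(a),np.sin(a),0])
ct=Rp.T@(cen-pick)
if __name__=='__main__':
    s=arm.observe(); R=np.array(s['orientation']); p=np.array(s['tcp_pos'])
    Q=Rseat(S).T@R@Bt; print('bar in seat axes\n',np.round(Q,3)); 
    from scipy.spatial.transform import Rotation as Ro
    print('rotvec deg in seat',np.round(np.degrees(Ro.from_matrix(Q).as_rotvec()),2))
    print('tool z in seat',np.round(Rseat(S).T@R[:,2],3))
    print('bar centre tool',np.round(ct*1e3,1),'seat now',np.round(Rseat(S).T@(p+R@ct-seat2w([0,0,0],S))*1e3,1))
E
python3 rel.py
```

```text
bar in seat axes
 [[ 1.     0.007  0.007]
 [-0.007  1.    -0.008]
 [-0.007  0.008  1.   ]]
rotvec deg in seat [ 0.48  0.38 -0.42]
tool z in seat [-0.22   0.052 -0.974]
bar centre tool [-47.   -0.5 -16. ] seat now [-45.6 -43.7 342.6]
```

The bar's attitude already matches the seat within 0.5°. For more room at the head and cap I'll add about 2° of lean on the right-hand side, which also corrects the lean's azimuth. I'll move right first, clear of the readout.

```bash
python3 -m jog '[{"grip":255,"x":0,"y":-40,"z":-10,"roll":0},{"grip":255,"x":0,"y":-85,"z":-20,"roll":0},{"grip":255,"x":0,"y":-130,"z":-30,"roll":0},{"grip":255,"x":-20,"y":-170,"z":-38,"roll":0},{"grip":255,"x":-50,"y":-205,"z":-38,"roll":0},{"grip":255,"x":-90,"y":-230,"z":-38,"roll":0},{"grip":255,"x":-135,"y":-253,"z":-38,"roll":0},{"grip":255,"x":-180,"y":-253,"z":-38,"roll":0},{"grip":255,"x":-225,"y":-253,"z":-38,"roll":0},{"grip":255,"x":-265,"y":-253,"z":-38,"roll":0},{"grip":255,"x":-300,"y":-253,"z":-38,"roll":0},{"grip":255,"x":-300,"y":-253,"z":-38,"roll":0}]' >/dev/null; python3 st.py; python3 -m jog '[{"grip":255,"x":-40,"y":-12,"z":-27,"roll":0}]' >/dev/null; python3 st.py;python3 -m jog '[{"grip":255,"x":-40,"y":-12,"z":-27,"roll":0}]' >/dev/null; python3 st.py;  python3 rel.py
```

```text
19.4 j [-0.866  0.596  0.54   0.135  1.828 -1.931] p [ 0.5463 -0.4592  0.4446]
z [ 0.211  -0.0475 -0.9763] tilt 12.49 az -12.7 y [0.438  0.8975 0.0509] F [-0.5 -0.4 -3.9] gap 0.0356
19.5 j [-0.866  0.68   0.349  0.142  1.955 -1.912] p [ 0.5545 -0.4691  0.4565]
z [ 0.1986 -0.0311 -0.9796] tilt 11.6 az -8.9 y [0.4394 0.8962 0.0606] F [ 1.  -1.7 -1.9] gap 0.0352
19.6 j [-0.87   0.769  0.109  0.154  2.071 -1.891] p [ 0.5645 -0.4829  0.4797]
z [ 0.2222 -0.0543 -0.9735] tilt 13.23 az -13.7 y [0.4402 0.8965 0.0505] F [ 0.7 -1.1 -1.2] gap 0.0355
bar in seat axes
 [[ 1.     0.009 -0.004]
 [-0.009  1.    -0.009]
 [ 0.004  0.009  1.   ]]
rotvec deg in seat [ 0.52 -0.22 -0.51]
tool z in seat [-0.21   0.054 -0.976]
bar centre tool [-47.   -0.5 -16. ] seat now [ 296.6 -308.   314.9]
```

Nearly at the stretch limit. Two more pushes.

```bash
python3 -m jog '[{"grip":255,"x":-42,"y":-12,"z":-25,"roll":0}]' >/dev/null; python3 -m jog '[{"grip":255,"x":-42,"y":-12,"z":-25,"roll":0}]' >/dev/null;python3 -m jog '[{"grip":255,"x":0,"y":0,"z":0,"roll":0}]' >/dev/null; python3 st.py;  python3 rel.py
```

```text
19.9 j [-0.88   0.783  0.037  0.167  2.06  -1.888] p [ 0.5712 -0.497   0.4981]
z [ 0.2726 -0.0992 -0.957 ] tilt 16.86 az -20.0 y [0.4439 0.8955 0.0336] F [-0.2  0.4 -2.4] gap 0.0356
bar in seat axes
 [[ 0.997  0.008 -0.071]
 [-0.008  1.     0.008]
 [ 0.071 -0.007  0.997]]
rotvec deg in seat [-0.43 -4.09 -0.45]
tool z in seat [-0.144  0.037 -0.989]
bar centre tool [-47.   -0.5 -16. ] seat now [ 315.1 -317.3  329.8]
```

Lean is 16.9°, with the bar pitched 4° up at the far end, giving safe clearance everywhere. Computing the way in.

```bash
cat > way.py <<'E'
import sys
from rel import *
def way(pts,c,s=None):
    s=s or arm.observe(); R=np.array(s['orientation']);p=np.array(s['tcp_pos'])
    for P in pts:
        w=seat2w(np.array(P)/1e3,S); d=R.T@(w-(p+R@c)); print(P,'shift mm',np.round(d*1e3,1),'|',round(np.linalg.norm(d)*1e3),'tcp',np.round(w-R@c,3))
E
python3 - <<'E'
from way import *
way([(-220,-150,180),(-200,0,150),(-140,0,60),(-102,0,33),(-71,0,23)],ct)
E
```

```text
(-220, -150, 180) shift mm [507.1 161.7 231.1] | 580 tcp [ 0.273 -0.155  0.136]
(-200, 0, 150) shift mm [482.1 310.5 263.4] | 631 tcp [ 0.369 -0.036  0.118]
(-140, 0, 60) shift mm [409.8 307.1 343.8] | 617 tcp [ 0.451 -0.078  0.061]
(-102, 0, 33) shift mm [368.3 306.1 365.1] | 602 tcp [ 0.492 -0.099  0.053]
(-71, 0, 23) shift mm [336.2 305.7 370.5] | 586 tcp [ 0.521 -0.114  0.057]
```

```bash
python3 -m jog '[{"grip":255,"x":40,"y":5,"z":10,"roll":0},{"grip":255,"x":82,"y":10,"z":25,"roll":0},{"grip":255,"x":125,"y":15,"z":40,"roll":0},{"grip":255,"x":168,"y":20,"z":55,"roll":0},{"grip":255,"x":210,"y":30,"z":70,"roll":0},{"grip":255,"x":252,"y":40,"z":85,"roll":0},{"grip":255,"x":294,"y":55,"z":100,"roll":0},{"grip":255,"x":334,"y":75,"z":115,"roll":0},{"grip":255,"x":372,"y":100,"z":130,"roll":0},{"grip":255,"x":405,"y":128,"z":145,"roll":0},{"grip":255,"x":435,"y":160,"z":165,"roll":0},{"grip":255,"x":460,"y":195,"z":185,"roll":0},{"grip":255,"x":475,"y":230,"z":210,"roll":0},{"grip":255,"x":482,"y":265,"z":230,"roll":0},{"grip":255,"x":482,"y":295,"z":250,"roll":0},{"grip":255,"x":482,"y":310,"z":263,"roll":0},{"grip":255,"x":482,"y":310,"z":263,"roll":0}]' >/dev/null; python3 st.py; python3 - <<'E'
from way import *
s=arm.observe(); snap('wrist','w9.png'); np.savez('w9.npz',p=s['tcp_pos'],R=s['orientation'])
R=np.array(s['orientation']);print(np.round(Rseat(S).T@(s['tcp_pos']+R@ct-seat2w([0,0,0],S))*1e3,1))
way([(-140,0,60),(-102,0,33),(-71,0,23),(-59,0,20.5),(-42,0,17.5),(-42,0,13.3)],ct)
E
```

```text
21.6 j [-0.282  0.067  2.287 -0.032  0.495 -1.368] p [ 0.3685 -0.0325  0.1183]
z [ 0.2724 -0.095  -0.9575] tilt 16.77 az -19.2 y [0.4382 0.8982 0.0355] F [ 0.3 -1.  -2.2] gap 0.0357
[-201.7    2.8  151.5]
(-140, 0, 60) shift mm [-73.8  -5.7  82. ] | 110 tcp [ 0.451 -0.078  0.061]
(-102, 0, 33) shift mm [-115.3   -7.   103.1] | 155 tcp [ 0.492 -0.099  0.053]
(-71, 0, 23) shift mm [-147.4   -7.6  108.5] | 183 tcp [ 0.521 -0.114  0.057]
(-59, 0, 20.5) shift mm [-159.7   -7.7  109.2] | 194 tcp [ 0.531 -0.12   0.06 ]
(-42, 0, 17.5) shift mm [-176.9   -7.9  109.7] | 208 tcp [ 0.546 -0.127  0.064]
(-42, 0, 13.3) shift mm [-177.5   -8.1  113.9] | 211 tcp [ 0.548 -0.128  0.061]
```

View pics/w9.png

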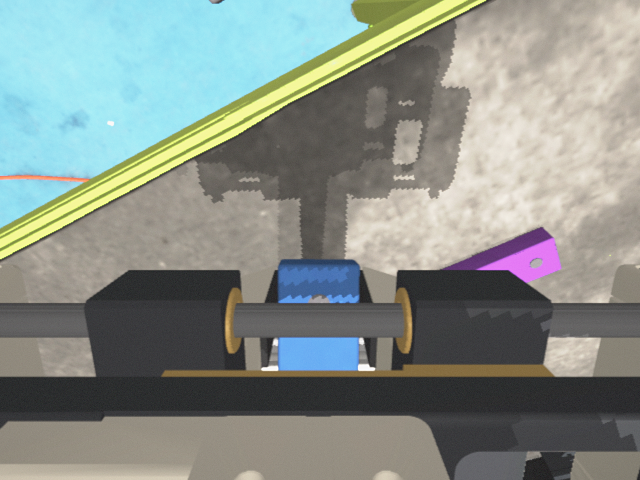

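The stand is hidden behind the jaws here. Going to the pre-insert pose at (-102, 0, 36), where the brass stop should show, to check laterally.

```bash
python3 -m jog '[{"grip":255,"x":-25,"y":-2,"z":28,"roll":0},{"grip":255,"x":-50,"y":-4,"z":56,"roll":0},{"grip":255,"x":-74,"y":-6,"z":80,"roll":0},{"grip":255,"x":-95,"y":-7,"z":92,"roll":0},{"grip":255,"x":-115,"y":-7,"z":100,"roll":0},{"grip":255,"x":-115,"y":-7,"z":100,"roll":0}]' >/dev/null; python3 st.py; python3 - <<'E'
from way import *
s=arm.observe(); im=snap('wrist','w10.png'); np.savez('w10.npz',p=s['tcp_pos'],R=s['orientation'])
R=np.array(s['orientation']);print(np.round(Rseat(S).T@(s['tcp_pos']+R@ct-seat2w([0,0,0],S))*1e3,1))
for y in(-.031,.031):print(proj('wrist',seat2w([-.1215,y,.009],S),s))
E
```

```text
22.25 j [-0.363  0.403  2.051  0.014  0.389 -1.479] p [ 0.4934 -0.1039  0.0573]
z [ 0.2763 -0.0995 -0.9559] tilt 17.08 az -19.8 y [0.4449 0.8949 0.0355] F [-0.9 -0.3 -3. ] gap 0.0356
[-97.2  -3.7  35.7]
[265.93052186 320.84957541]
[382.45097946 318.95347001]
```

View pics/w10.png

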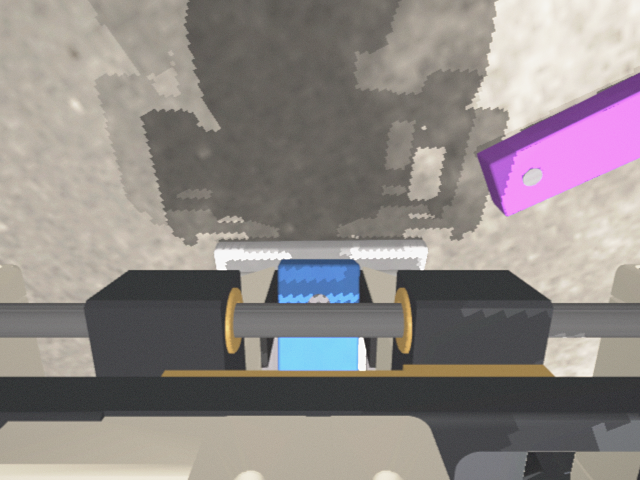

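```bash
python3 - <<'E'
from way import *
d=np.load('w10.npz'); st={'orientation':d['R'],'tcp_pos':d['p']}
im=cv2.imread('pics/w10.png'); cv2.imwrite('pics/w10c.png',cv2.resize(im[225:375,200:440],None,fx=3.3,fy=3.3,interpolation=cv2.INTER_CUBIC))
psi=S[2];u=np.array([np.cos(psi),np.sin(psi),0]);l=np.array([-np.sin(psi),np.cos(psi),0]);o=np.array([S[0],S[1],0])
for z in(.0,.012):
  for b in(-.065,.065): print(z,b,np.round(proj('wrist',o-.133*u+b*l+[0,0,z],st),1))
E
```

```text
0.0 -0.065 [215.8 237.9]
0.0 0.065 [424.1 236.3]
0.012 -0.065 [211.7 248.9]
0.012 0.065 [429.7 247. ]
```

View pics/w10c.png

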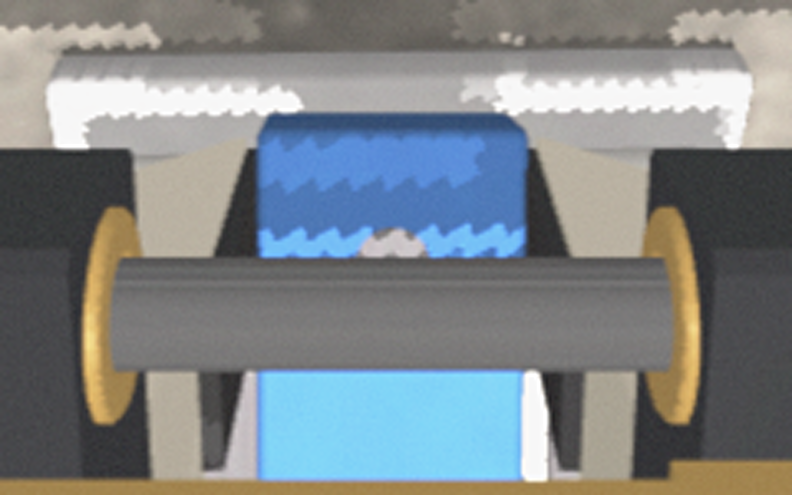

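The base's front corners at (214.5,251) and (427.3,249) match the model's centre within 0.3 px, so the stand pose holds. The bar is 3.7 mm to the right; the way in will correct that.

```bash
python3 - <<'E'
from way import *
way([(-90,0,28),(-71,0,23),(-59,0,20.5),(-43,0,18),(-43,0,13.3)],ct)
E
```

```text
(-90, 0, 28) shift mm [-10.6   3.3   6.8] | 13 tcp [ 0.504 -0.105  0.053]
(-71, 0, 23) shift mm [-30.1   3.1   9. ] | 32 tcp [ 0.521 -0.114  0.057]
(-59, 0, 20.5) shift mm [-42.3   3.1   9.8] | 44 tcp [ 0.532 -0.119  0.06 ]
(-43, 0, 18) shift mm [-58.5   3.   10. ] | 59 tcp [ 0.545 -0.127  0.064]
(-43, 0, 13.3) shift mm [-59.2   2.8  14.6] | 61 tcp [ 0.547 -0.127  0.06 ]
```

```bash
python3 -m jog '[{"grip":255,"x":-6,"y":2,"z":4,"roll":0},{"grip":255,"x":-11,"y":3,"z":7,"roll":0},{"grip":255,"x":-20,"y":3,"z":8,"roll":0},{"grip":255,"x":-30,"y":3,"z":9,"roll":0},{"grip":255,"x":-42,"y":3,"z":10,"roll":0},{"grip":255,"x":-50,"y":3,"z":10,"roll":0},{"grip":255,"x":-58,"y":3,"z":10,"roll":0},{"grip":255,"x":-58,"y":3,"z":10,"roll":0},{"grip":255,"x":-58,"y":3,"z":10,"roll":0}]' |egrep 'tcp|ft'; python3 - <<'E'
from way import *
s=arm.observe(); im=snap('wrist','w11.png'); snap('scene','s11.png')
im=cv2.imread('pics/s11.png'); cv2.imwrite('pics/s11c.png',cv2.resize(im[130:310,280:480],None,fx=3.3,fy=3.3,interpolation=cv2.INTER_CUBIC))
R=np.array(s['orientation']);print(np.round(Rseat(S).T@(s['tcp_pos']+R@ct-seat2w([0,0,0],S))*1e3,1))
E
```

```text
tcp_pos: [0.5442, -0.1243, 0.0623]
ft_force: [-0.3, 0.0, -0.5]
[-45.7   1.6  17. ]
```

View pics/w11.png

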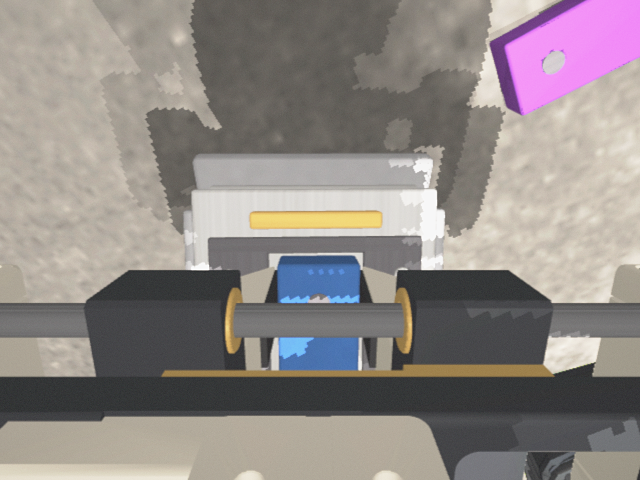

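View pics/s11c.png

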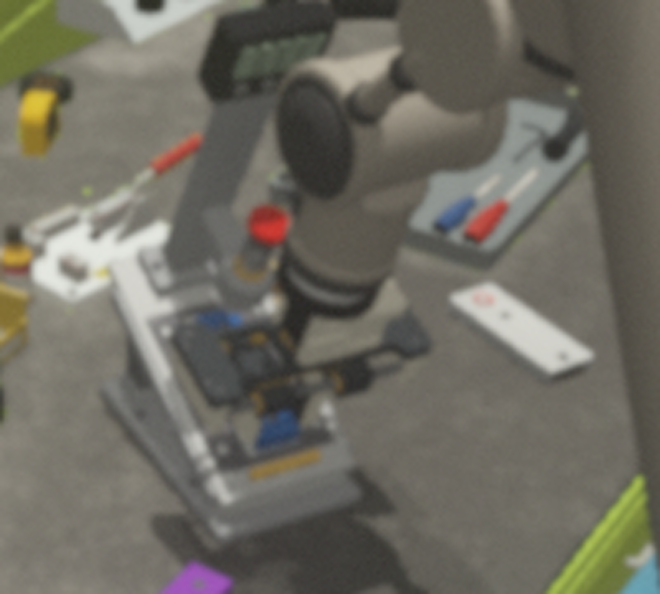

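The bar (278–359) sits inside the pocket outline (270–363, low edge row 252), about 1 mm left and 2 mm low. Lowering it gently with a small correction.

```bash
python3 - <<'E'
from way import *
way([(-43.5,.5,14.5),(-43.5,.5,12)],ct)
E
python3 -m jog '[{"grip":255,"x":-2,"y":-1,"z":1,"roll":0},{"grip":255,"x":-2.5,"y":-1,"z":2.5,"roll":0},{"grip":255,"x":-2.5,"y":-1,"z":2.5,"roll":0}]' |egrep 'tcp|ft'
python3 -m jog '[{"grip":255,"x":0,"y":0,"z":1,"roll":0},{"grip":255,"x":0,"y":0,"z":1.5,"roll":0},{"grip":255,"x":0,"y":0,"z":1.5,"roll":0}]' |egrep 'tcp|ft'
```

```text
(-43.5, 0.5, 14.5) shift mm [-3.1 -1.2  2. ] | 4 tcp [ 0.546 -0.127  0.061]
(-43.5, 0.5, 12) shift mm [-3.5 -1.3  4.5] | 6 tcp [ 0.547 -0.127  0.059]
tcp_pos: [0.5458, -0.1262, 0.0602]
ft_force: [-2.0, 0.7, 1.0]
tcp_pos: [0.5463, -0.1263, 0.0588]
ft_force: [-3.1, 1.7, 0.1]
```

```bash

python3 -m jog '[{"grip":255,"x":0,"y":0,"z":1,"roll":0},{"grip":255,"x":0,"y":0,"z":1.5,"roll":0},{"grip":255,"x":0,"y":0,"z":1.5,"roll":0}]' |egrep 'tcp|ft'
python3 -m jog '[{"grip":150,"x":0,"y":0,"z":0,"roll":0},{"grip":120,"x":0,"y":0,"z":0,"roll":0},{"grip":110,"x":0,"y":0,"z":0,"roll":0},{"grip":110,"x":0,"y":0,"z":0,"roll":0}]' 10 |egrep 'tcp|ft|gap'; python3 - <<'E'
from way import *
s=arm.observe(); im=snap('wrist','w12.png'); 
E
```

```text
tcp_pos: [0.5467, -0.1265, 0.058]
ft_force: [-6.9, 2.3, 6.8]
tcp_pos: [0.5472, -0.1267, 0.0576]
ft_force: [0.2, 0.4, -0.0]
finger_gap: 0.0512
```

View pics/w12.png

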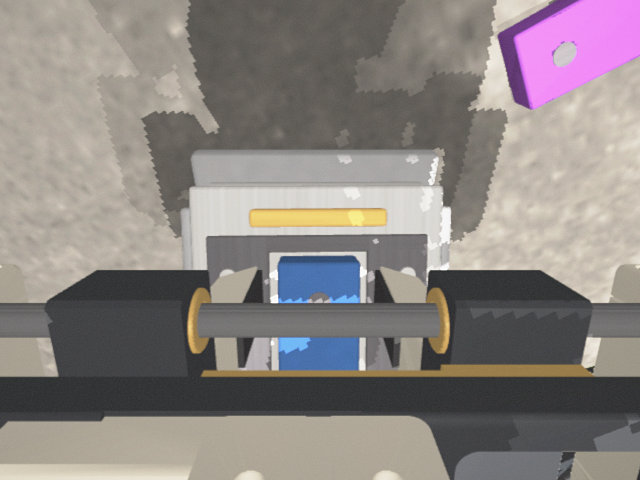

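The bar lies in the pocket: 278–360 inside 270–367, its low end at row 256, just inside the edge at 252. Before leaving I'll check by simulation which leans are reachable for placing the channel and for pressing.

```bash
python3 - <<'E'
from sim import *
import rel
from rel import S,seat2w
from h import arm
print(arm.observe()['t'])
u=np.array([np.cos(S[2]),np.sin(S[2]),0])
def lR(t):
    t=np.radians(t); z=np.sin(t)*u+np.array([0,0,-np.cos(t)]); x=-(np.cos(t)*u+np.array([0,0,np.sin(t)])); return np.c_[x,np.cross(z,x),z]
q0=np.array([-.36,.45,2.05,0,.4,-1.5])
for nm,P in(('place',[-.09,0,.012]),('place high',[-.15,0,.06]),('cap',[0,0,.16]),('cap dn',[0,0,.12]),('cap up',[-.02,0,.20])):
  for t in(17,20,25,30,35,40,45):
    q=solve(q0,seat2w(P,S),lR(t),.6); p,R=fk(q,K); print(nm,t,'err',round(np.linalg.norm(p-seat2w(P,S))*1e3,1),'tilt',tilt(q),np.round(q,2))
E
```

```text
24.65
place 17 err 0.0 tilt [ 17.  -27.3] [-0.35  0.47  1.87 -0.08  0.51 -1.38]
place 20 err 0.0 tilt [ 20.  -27.3] [-0.34  0.46  1.92 -0.11  0.42 -1.34]
place 25 err 0.0 tilt [ 25.  -27.3] [-0.33  0.45  1.99 -0.21  0.28 -1.24]
place 30 err 23.3 tilt [ 28.1 -29.3] [-0.3   0.42  1.98 -0.36  0.28 -1.07]
place 35 err 43.3 tilt [ 32.2 -33.2] [-0.23  0.4   1.99 -0.71  0.28 -0.67]
place 40 err 59.7 tilt [ 36.1 -34.1] [-0.19  0.39  2.01 -1.    0.28 -0.35]
place 45 err 82.5 tilt [ 38.5 -33. ] [-0.19  0.35  2.   -1.    0.28 -0.36]
place high 17 err 0.0 tilt [ 17.  -27.3] [-0.32  0.34  2.04 -0.1   0.47 -1.34]
place high 20 err 0.0 tilt [ 20.  -27.3] [-0.32  0.33  2.08 -0.14  0.39 -1.29]
place high 25 err 3.7 tilt [ 24.7 -27.6] [-0.3   0.31  2.14 -0.27  0.28 -1.15]
place high 30 err 26.2 tilt [ 28.2 -29.9] [-0.25  0.28  2.14 -0.47  0.28 -0.92]
place high 35 err 40.8 tilt [ 33.5 -33.7] [-0.15  0.28  2.17 -1.    0.28 -0.31]
place high 40 err 61.4 tilt [ 36.1 -32.2] [-0.16  0.23  2.17 -1.    0.28 -0.32]
place high 45 err 84.6 tilt [ 38.7 -31.1] [-0.16  0.17  2.17 -1.    0.28 -0.34]
cap 17 err 0.0 
[... 839 characters left out ...]
 1.89 -0.21  0.41 -1.26]
cap dn 40 err 1.4 tilt [ 39.9 -27.4] [-0.32  0.24  1.95 -0.37  0.28 -1.1 ]
cap dn 45 err 23.0 tilt [ 43.4 -29.5] [-0.27  0.22  1.95 -0.65  0.28 -0.79]
cap up 17 err 0.0 tilt [ 17.  -27.3] [-0.34  0.19  1.64 -0.05  1.02 -1.42]
cap up 20 err 0.0 tilt [ 20.  -27.3] [-0.34  0.17  1.68 -0.06  0.95 -1.41]
cap up 25 err 0.0 tilt [ 25.  -27.3] [-0.33  0.14  1.75 -0.08  0.82 -1.38]
cap up 30 err 0.0 tilt [ 30.  -27.3] [-0.32  0.1   1.82 -0.12  0.7  -1.34]
cap up 35 err 0.0 tilt [ 35.  -27.3] [-0.31  0.08  1.9  -0.18  0.57 -1.29]
cap up 40 err 0.0 tilt [ 40.  -27.3] [-0.3   0.06  1.97 -0.27  0.44 -1.19]
cap up 45 err 0.0 tilt [ 45.  -27.3] [-0.29  0.05  2.04 -0.44  0.31 -1.01]
```

The placing pose allows at most about 25° lean (joint 5), so the channel will be brought in at about 24° and allowed to pivot in a light grip onto the bar. Retract from the bar, then go right to view the channel.

```bash
python3 -m jog '[{"grip":100,"x":8,"y":0,"z":-12,"roll":0},{"grip":80,"x":25,"y":0,"z":-35,"roll":0},{"grip":40,"x":55,"y":0,"z":-65,"roll":0},{"grip":0,"x":95,"y":0,"z":-95,"roll":0},{"grip":0,"x":130,"y":-10,"z":-125,"roll":0},{"grip":0,"x":150,"y":-35,"z":-150,"roll":0},{"grip":0,"x":150,"y":-80,"z":-160,"roll":0},{"grip":0,"x":135,"y":-125,"z":-170,"roll":0},{"grip":0,"x":110,"y":-165,"z":-170,"roll":0},{"grip":0,"x":75,"y":-195,"z":-170,"roll":0},{"grip":0,"x":40,"y":-225,"z":-170,"roll":0},{"grip":0,"x":0,"y":-255,"z":-170,"roll":0},{"grip":0,"x":-35,"y":-285,"z":-170,"roll":0},{"grip":0,"x":-70,"y":-315,"z":-170,"roll":0},{"grip":0,"x":-100,"y":-330,"z":-170,"roll":0},{"grip":0,"x":-120,"y":-340,"z":-160,"roll":0},{"grip":0,"x":-120,"y":-340,"z":-160,"roll":0}]' >/dev/null; python3 st.py; python3 - <<'E'
from h import *
s=arm.observe(); snap('wrist','w13.png'); np.savez('w13.npz',p=s['tcp_pos'],R=s['orientation'])
for r in optics.regions_of('wrist','bracket'):
    m=r['region'].astype(np.uint8); c,_=cv2.findContours(m,0,2); c=max(c,key=cv2.contourArea)[:,0,:]
    P=np.array([onz('wrist',x,.016,s)[:2] for x in c],np.float32)*1000
    (cc,sz,a)=cv2.minAreaRect(P); print(r['uv'],round(r['confidence'],2),np.round(cc,1),np.round(sz,1),round(a,1))
for r in optics.mark_of('wrist','test_spot')+optics.mark_of('wrist','bracket'): print(r['uv'],r['confidence'],onz('wrist',r['uv'],.016,s))
E
```

```text
26.35 j [-1.005  0.434  1.393  0.2    1.091 -2.183] p [ 0.4565 -0.4697  0.2318]
z [ 0.2702 -0.0963 -0.958 ] tilt 16.67 az -19.6 y [0.4434 0.8956 0.0351] F [ 0.3  0.8 -0.6] gap 0.0918
[332.6, 148.6] 0.78 [ 480.2 -457.8] [ 52.2 142.1] 66.9
[336.9, 206.2] 0.78 [ 0.53198494 -0.47750481  0.016     ]
[333.2, 158.0] 0.87 [ 0.48102755 -0.45794882  0.016     ]
```

View pics/w13.png

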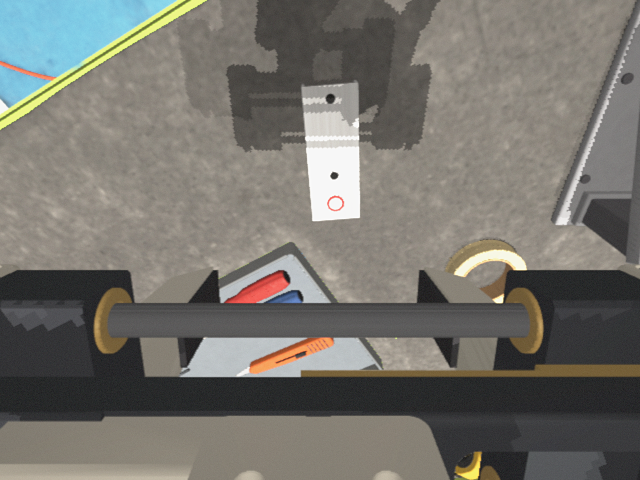

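The channel is centred at (0.480,-0.458), azimuth -23.1°, measuring 52×142 mm, with the ring at pixel (336,203) on its far end. Going down to grip 38 mm toward its near end from the centre.

```bash
python3 -m jog '[{"grip":50,"x":18,"y":3,"z":45,"roll":-1},{"grip":50,"x":35,"y":5,"z":90,"roll":-2},{"grip":50,"x":53,"y":7,"z":133,"roll":-3.2},{"grip":50,"x":67,"y":9,"z":168,"roll":-3.2},{"grip":50,"x":74,"y":10,"z":187,"roll":-3.2},{"grip":50,"x":78,"y":10.5,"z":196,"roll":-3.2},{"grip":50,"x":80,"y":11,"z":200,"roll":-3.2},{"grip":50,"x":80,"y":11,"z":200,"roll":-3.2}]' |egrep 'tcp|ft'; python3 - <<'E'
from h import *
s=arm.observe(); R=np.array(s['orientation']); print(np.round(R.T@(np.array([.4469,-.4437,.0040])-s['tcp_pos'])*1e3,1), np.degrees(np.arctan2(R[1,1],R[0,1])))
snap('wrist','w14.png')
E
```

```text
tcp_pos: [0.4464, -0.4427, 0.02]
ft_force: [-0.8, -0.9, 0.5]
[ 3.8 -1.  15.5] 66.76911054369825
```

View pics/w14.png

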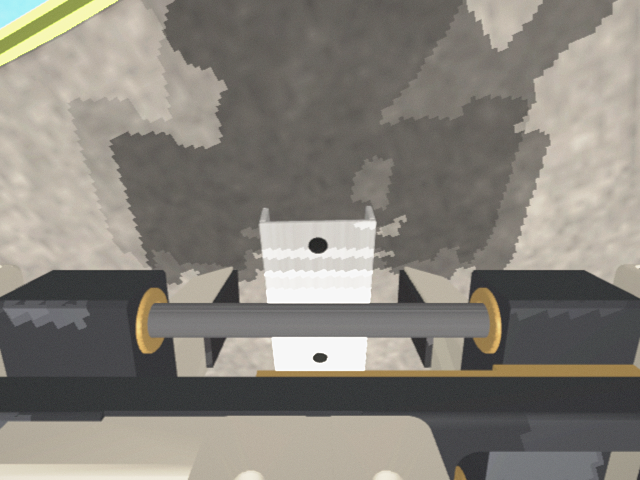

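Aligned: channel edges at 262 and 375, near end at row 220. Final descent and grip.

```bash
python3 -m jog '[{"grip":50,"x":2,"y":-1,"z":7,"roll":0},{"grip":50,"x":3,"y":-1,"z":12,"roll":0},{"grip":50,"x":4,"y":-1,"z":15,"roll":0},{"grip":50,"x":4,"y":-1,"z":15,"roll":0},{"grip":160,"x":4,"y":-1,"z":15,"roll":0},{"grip":200,"x":4,"y":-1,"z":15,"roll":0},{"grip":255,"x":4,"y":-1,"z":15,"roll":0},{"grip":255,"x":4,"y":-1,"z":15,"roll":0}]' 40|egrep 'tcp|ft|gap';python3 -m jog '[{"grip":255,"x":0,"y":0,"z":0,"roll":0},{"grip":255,"x":0,"y":0,"z":0,"roll":0}]'|egrep 't:|tcp|ft|gap'; python3 st.py
```

```text
tcp_pos: [0.4464, -0.4434, 0.0038]
ft_force: [1.1, 1.0, 0.6]
finger_gap: 0.0514
t: 28.4
tcp_pos: [0.4464, -0.4434, 0.0038]
ft_force: [-0.2, 1.2, 1.4]
finger_gap: 0.0516
28.4 j [-0.994  0.669  1.714  0.339  0.551 -2.428] p [ 0.4464 -0.4434  0.0038]
z [ 0.2706 -0.0964 -0.9579] tilt 16.69 az -19.6 y [0.3945 0.9187 0.019 ] F [-0.2  1.2  1.4] gap 0.0516
```

Gripped at 51.6 mm. Lift it and go to the stretch limit on the right to add about 8° of lean at azimuth -44°.

```bash
python3 -m jog '[{"grip":255,"x":-5,"y":0,"z":-18,"roll":0},{"grip":255,"x":-15,"y":0,"z":-50,"roll":0},{"grip":255,"x":-35,"y":-3,"z":-90,"roll":0},{"grip":255,"x":-60,"y":-6,"z":-130,"roll":0},{"grip":255,"x":-85,"y":-9,"z":-170,"roll":0},{"grip":255,"x":-110,"y":-13,"z":-210,"roll":0},{"grip":255,"x":-135,"y":-16,"z":-250,"roll":0},{"grip":255,"x":-162,"y":-20,"z":-290,"roll":0},{"grip":255,"x":-190,"y":-24,"z":-330,"roll":0},{"grip":255,"x":-220,"y":-27,"z":-365,"roll":0},{"grip":255,"x":-245,"y":-30,"z":-395,"roll":0},{"grip":255,"x":-245,"y":-30,"z":-395,"roll":0}]'|egrep 'ft|gap'; python3 st.py; python3 -m jog '[{"grip":255,"x":-38,"y":-10,"z":-28,"roll":0}]' >/dev/null; python3 st.py;python3 -m jog '[{"grip":255,"x":-40,"y":-12,"z":-26,"roll":0}]' >/dev/null; python3 st.py
```

```text
ft_force: [-0.6, -0.3, -1.2]
finger_gap: 0.0513
29.6 j [-0.941  0.668  0.395  0.168  1.824 -2.041] p [ 0.5442 -0.528   0.4559]
z [ 0.2755 -0.103  -0.9558] tilt 17.11 az -20.5 y [0.394  0.919  0.0145] F [-0.6 -0.3 -1.2] gap 0.0513
29.7 j [-0.938  0.754  0.203  0.176  1.945 -2.014] p [ 0.5518 -0.5346  0.4628]
z [ 0.2665 -0.0878 -0.9598] tilt 16.3 az -18.2 y [0.3954 0.9181 0.0258] F [ 0.7 -2.4 -2.3] gap 0.0512
29.8 j [-0.938  0.811  0.039  0.187  2.017 -1.993] p [ 0.5589 -0.5413  0.4809]
z [ 0.2898 -0.1118 -0.9505] tilt 18.1 az -21.1 y [0.3979 0.9173 0.0134] F [-0.  -0.5 -1.5] gap 0.0511
```

```bash
python3 -m jog '[{"grip":255,"x":-42,"y":-12,"z":-25,"roll":0}]' >/dev/null; python3 -m jog '[{"grip":255,"x":-42,"y":-14,"z":-23,"roll":0}]' >/dev/null; python3 -m jog '[{"grip":255,"x":-42,"y":-14,"z":-23,"roll":0}]' >/dev/null; python3 st.py
```

```text
30.1 j [-0.942  0.773  0.039  0.2    1.946 -1.987] p [ 0.5675 -0.5487  0.5175]
z [ 0.3614 -0.1831 -0.9143] tilt 23.9 az -26.9 y [ 0.4081  0.9127 -0.0214] F [-0.5 -1.  -1. ] gap 0.0514
```

Lean 23.9° at azimuth -26.9°, matching the seat (25°, -27.3°). Now computing the channel's attitude and path, with a roll of +3.2°.

```bash
cat > ch.py <<'E'
from stand import *
from scipy.spatial.transform import Rotation as Ro
S=np.array([.6222,-.1672,-.4762])
z=np.array([.2706,-.0964,-.9579]);y=np.array([.3945,.9187,.019]);y-=z*(y@z);z/=np.linalg.norm(z);y/=np.linalg.norm(y)
Rp=np.c_[np.cross(y,z),y,z]; pp=np.array([.4464,-.4434,.0038])
a=np.radians(-23.1)
C=np.c_[[np.cos(a),np.sin(a),0],[-np.sin(a),np.cos(a),0],[0,0,1]]
Ct=Rp.T@C; ot=Rp.T@(np.array([.480,-.458,.008])-pp)
def tp(loc): return ot+Ct@(np.array(loc)/1e3)   # channel-local mm -> tool frame
F=[70,0,5]
def show(pts,roll=0.,s=None):
    s=s or arm.observe(); R=np.array(s['orientation']);p=np.array(s['tcp_pos'])
    R2=R@Ro.from_euler('z',roll,degrees=True).as_matrix()
    Q=Rseat(S).T@R2@Ct; print('channel rotvec in seat deg',np.round(np.degrees(Ro.from_matrix(Q).as_rotvec()),1),'F now',np.round(Rseat(S).T@(p+R2@tp(F)-seat2w([0,0,0],S))*1e3,1))
    for P in pts:
        w=seat2w(np.array(P)/1e3,S); d=R.T@(w-R2@tp(F)-p); print(P,'shift',np.round(d*1e3,1),'tcp',np.round(w-R2@tp(F),3))
E
python3 - <<'E'
from ch import *
print(np.round(ot*1e3,1))
show([(-120,0,150),(-60,0,42),(-15,0,24),(15,0,21)],3.2)
E
```

```text
[-36.3  -0.1   6.5]
channel rotvec in seat deg [-0.9 17.8  0.5] F now [ 397.3 -363.5  305.8]
(-120, 0, 150) shift [491.7 393.  166.8] tcp [ 0.376 -0.041  0.158]
(-60, 0, 42) shift [429.7 389.  273.6] tcp [ 0.465 -0.087  0.085]
(-15, 0, 24) shift [384.5 386.2 290.8] tcp [ 0.508 -0.109  0.088]
(15, 0, 21) shift [354.5 384.4 293.2] tcp [ 0.533 -0.122  0.098]
```

```bash
python3 -m jog '[{"grip":255,"x":40,"y":5,"z":5,"roll":1},{"grip":255,"x":82,"y":12,"z":12,"roll":2},{"grip":255,"x":125,"y":20,"z":20,"roll":3.2},{"grip":255,"x":168,"y":30,"z":28,"roll":3.2},{"grip":255,"x":210,"y":42,"z":36,"roll":3.2},{"grip":255,"x":252,"y":56,"z":45,"roll":3.2},{"grip":255,"x":294,"y":72,"z":55,"roll":3.2},{"grip":255,"x":334,"y":95,"z":65,"roll":3.2},{"grip":255,"x":372,"y":122,"z":75,"roll":3.2},{"grip":255,"x":405,"y":152,"z":85,"roll":3.2},{"grip":255,"x":435,"y":185,"z":95,"roll":3.2},{"grip":255,"x":460,"y":220,"z":105,"roll":3.2},{"grip":255,"x":475,"y":260,"z":115,"roll":3.2},{"grip":255,"x":485,"y":300,"z":130,"roll":3.2},{"grip":255,"x":490,"y":340,"z":145,"roll":3.2},{"grip":255,"x":492,"y":375,"z":160,"roll":3.2},{"grip":255,"x":492,"y":393,"z":167,"roll":3.2},{"grip":255,"x":492,"y":393,"z":167,"roll":3.2}]'|egrep 'ft|gap'; python3 st.py; python3 - <<'E'
from ch import *
show([(-60,0,42),(-45,0,36),(-15,0,24),(15,0,21)])
E
```

```text
ft_force: [-0.2, -0.2, -1.3]
finger_gap: 0.0515
31.9 j [-0.219 -0.035  2.289 -0.203  0.49  -1.163] p [ 0.3753 -0.0365  0.1583]
z [ 0.3639 -0.178  -0.9143] tilt 23.9 az -26.1 y [0.4493 0.8934 0.0049] F [-0.2 -0.2 -1.3] gap 0.0515
channel rotvec in seat deg [-0.6 17.8  0.8] F now [-122.     4.1  151.6]
(-60, 0, 42) shift [-64.1  -5.5 108.4] tcp [ 0.465 -0.087  0.085]
(-45, 0, 36) shift [-79.2  -5.7 114.1] tcp [ 0.479 -0.095  0.086]
(-15, 0, 24) shift [-109.4   -6.   125.5] tcp [ 0.508 -0.109  0.088]
(15, 0, 21) shift [-139.5   -6.3  127.9] tcp [ 0.533 -0.122  0.098]
```

```bash
python3 -m jog '[{"grip":255,"x":-20,"y":-2,"z":35,"roll":0},{"grip":255,"x":-40,"y":-4,"z":68,"roll":0},{"grip":255,"x":-58,"y":-5.5,"z":95,"roll":0},{"grip":255,"x":-68,"y":-5.5,"z":106,"roll":0},{"grip":255,"x":-74,"y":-5.5,"z":110,"roll":0},{"grip":255,"x":-74,"y":-5.5,"z":110,"roll":0}]'|egrep 'ft|gap'; python3 st.py; python3 - <<'E'
from ch import *
s=arm.observe(); im=snap('wrist','w15.png'); np.savez('w15.npz',p=s['tcp_pos'],R=s['orientation']); snap('scene','s15.png')
im=cv2.imread('pics/s15.png'); cv2.imwrite('pics/s15c.png',cv2.resize(im[130:310,280:480],None,fx=3.3,fy=3.3,interpolation=cv2.INTER_CUBIC))
show([(-15,0,24),(15,0,21)])
psi=S[2];u=np.array([np.cos(psi),np.sin(psi),0]);l=np.array([-np.sin(psi),np.cos(psi),0]);o=np.array([S[0],S[1],.012])
for b in(-.065,.065): print(np.round(proj('wrist',o-.133*u+b*l,s),1))
for b in(-.031,.031): print(np.round(proj('wrist',seat2w([-.1215,b,.009],S),s),1))
E
```

```text
ft_force: [-0.1, -0.3, -2.1]
finger_gap: 0.0517
32.5 j [-0.318  0.292  2.163 -0.213  0.282 -1.224] p [ 0.4731 -0.0953  0.0894]
z [ 0.3603 -0.1805 -0.9152] tilt 23.76 az -26.6 y [0.4544 0.8908 0.0032] F [-0.1 -0.3 -2.1] gap 0.0517
channel rotvec in seat deg [-0.8 17.9  0.5] F now [-49.1  -3.7  41.1]
(-15, 0, 24) shift [-34.5   3.5  16.3] tcp [ 0.508 -0.109  0.088]
(15, 0, 21) shift [-64.6   3.4  18.7] tcp [ 0.533 -0.122  0.098]
[232.2 234.1]
[419.2 234.2]
[278.3 296.2]
[374.7 296.1]
```

View pics/w15.png

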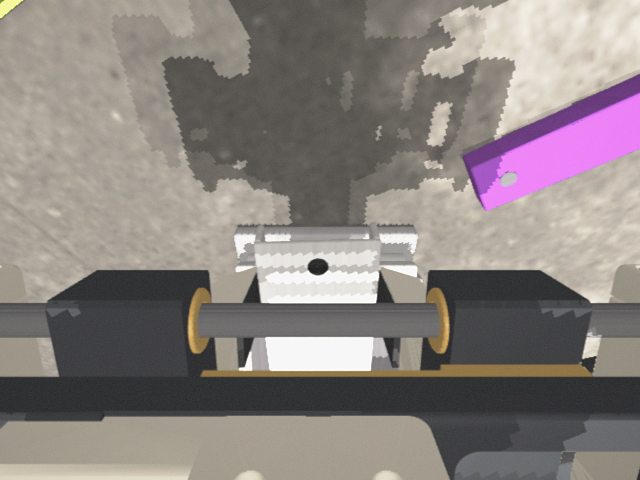

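View pics/s15c.png

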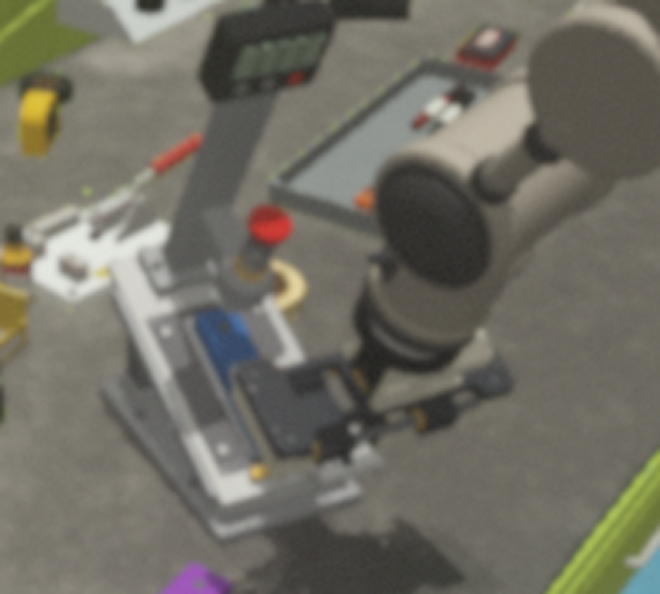

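The base corners (235–417) match the model (232–419), and the scene view shows the bar flat in its pocket. Sliding the channel's far end in under the foot.

```bash
python3 -m jog '[{"grip":255,"x":-9,"y":3.5,"z":5,"roll":0},{"grip":255,"x":-18,"y":3.5,"z":9,"roll":0},{"grip":255,"x":-27,"y":3.5,"z":13,"roll":0},{"grip":255,"x":-35,"y":3.5,"z":16,"roll":0},{"grip":255,"x":-35,"y":3.5,"z":16,"roll":0}]'|egrep 'ft|gap'; python3 st.py; python3 - <<'E'
from ch import *
show([(0,0,22.5),(15,0,21)])
E
```

```text
ft_force: [-0.5, -0.1, -2.2]
finger_gap: 0.0517
33.1 j [-0.325  0.35   2.068 -0.181  0.319 -1.263] p [ 0.5095 -0.1101  0.0877]
z [ 0.3582 -0.1802 -0.9161] tilt 23.64 az -26.7 y [0.4546 0.8907 0.0026] F [-0.5 -0.1 -2.2] gap 0.0517
channel rotvec in seat deg [-0.8 18.   0.5] F now [-13.3  -0.3  22.5]
(0, 0, 22.5) shift [-13.3   0.3  -0.3] tcp [ 0.52  -0.115  0.093]
(15, 0, 21) shift [-28.4   0.3   0.8] tcp [ 0.533 -0.122  0.098]
```

```bash
python3 -m jog '[{"grip":255,"x":-7,"y":0,"z":-0.5,"roll":0},{"grip":255,"x":-13,"y":0,"z":-0.5,"roll":0},{"grip":255,"x":-20,"y":0,"z":0,"roll":0},{"grip":255,"x":-25,"y":0,"z":0.5,"roll":0},{"grip":255,"x":-29,"y":0,"z":1,"roll":0},{"grip":255,"x":-29,"y":0,"z":1,"roll":0}]'|egrep 'ft|gap'; python3 st.py; python3 - <<'E'
from ch import *
show([(16,0,18)])
s=arm.observe(); im=snap('wrist','w16.png'); snap('scene','s16.png')
im=cv2.imread('pics/s16.png'); cv2.imwrite('pics/s16c.png',cv2.resize(im[130:310,280:480],None,fx=3.3,fy=3.3,interpolation=cv2.INTER_CUBIC))
E
```

```text
ft_force: [-0.5, -0.9, -2.2]
finger_gap: 0.0517
33.7 j [-0.334  0.365  1.994 -0.144  0.378 -1.31 ] p [ 0.5326 -0.1219  0.0983]
z [ 0.3575 -0.1799 -0.9164] tilt 23.59 az -26.7 y [0.4545 0.8908 0.0024] F [-0.5 -0.9 -2.2] gap 0.0517
channel rotvec in seat deg [-0.9 18.1  0.5] F now [14.7 -0.2 21.1]
(16, 0, 18) shift [-1.4  0.2  3. ] tcp [ 0.535 -0.123  0.096]
```

View pics/s16c.png

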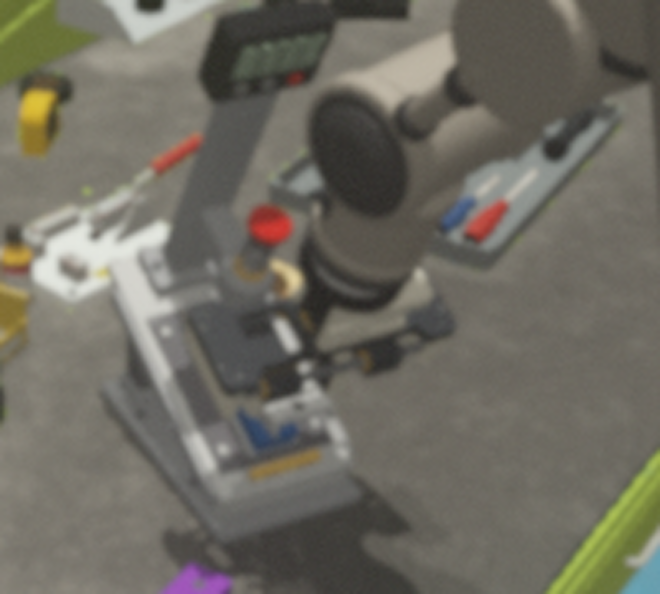

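```bash
python3 -m jog '[{"grip":255,"x":-1,"y":0,"z":1.5,"roll":0},{"grip":255,"x":-1,"y":0,"z":3,"roll":0},{"grip":255,"x":-1,"y":0,"z":4,"roll":0},{"grip":255,"x":-1,"y":0,"z":4,"roll":0}]' 6|egrep 'tcp|ft|gap'; python3 -m jog '[{"grip":255,"x":0,"y":0,"z":2,"roll":0},{"grip":255,"x":0,"y":0,"z":4,"roll":0},{"grip":255,"x":0,"y":0,"z":4,"roll":0}]'|egrep 'tcp|ft|gap';python3 -m jog '[{"grip":255,"x":0.5,"y":0,"z":2,"roll":0},{"grip":255,"x":1,"y":0,"z":4,"roll":0},{"grip":255,"x":1,"y":0,"z":4,"roll":0}]'|egrep 'tcp|ft|gap'
```

```text
tcp_pos: [0.5342, -0.1227, 0.0945]
ft_force: [-0.4, 0.2, -0.5]
finger_gap: 0.0519
tcp_pos: [0.5359, -0.1236, 0.091]
ft_force: [-0.5, -0.0, -0.6]
finger_gap: 0.0517
tcp_pos: [0.5364, -0.1238, 0.0868]
ft_force: [0.0, -0.9, -1.2]
finger_gap: 0.0517
```

The wrist load has dropped, so the far end rests on the bar and the channel is pivoting lightly in the grip. Continuing down.

```bash
python3 -m jog '[{"grip":255,"x":0.5,"y":0,"z":3,"roll":0},{"grip":255,"x":1,"y":0,"z":6,"roll":0},{"grip":255,"x":1.5,"y":0,"z":9,"roll":0},{"grip":255,"x":1.5,"y":0,"z":9,"roll":0}]'|egrep 'tcp|ft|gap'; python3 -m jog '[{"grip":255,"x":0.5,"y":0,"z":2,"roll":0},{"grip":255,"x":1,"y":0,"z":4,"roll":0},{"grip":255,"x":1,"y":0,"z":6,"roll":0},{"grip":255,"x":1,"y":0,"z":6,"roll":0}]'|egrep 'tcp|ft|gap'; python3 - <<'E'
from ch import *
s=arm.observe(); im=snap('wrist','w17.png'); snap('scene','s17.png')
print(np.round(Rseat(S).T@(s['tcp_pos']-seat2w([0,0,0],S))*1e3,1))
im=cv2.imread('pics/s17.png'); cv2.imwrite('pics/s17c.png',cv2.resize(im[130:310,280:480],None,fx=3.3,fy=3.3,interpolation=cv2.INTER_CUBIC))
E
```

```text
tcp_pos: [0.5381, -0.1248, 0.0776]
ft_force: [-0.9, -0.5, 1.0]
finger_gap: 0.0519
tcp_pos: [0.5396, -0.1254, 0.072]
ft_force: [0.0, 0.3, -1.1]
finger_gap: 0.0518
[-93.6  -0.7  18.3]
```

View pics/w17.png

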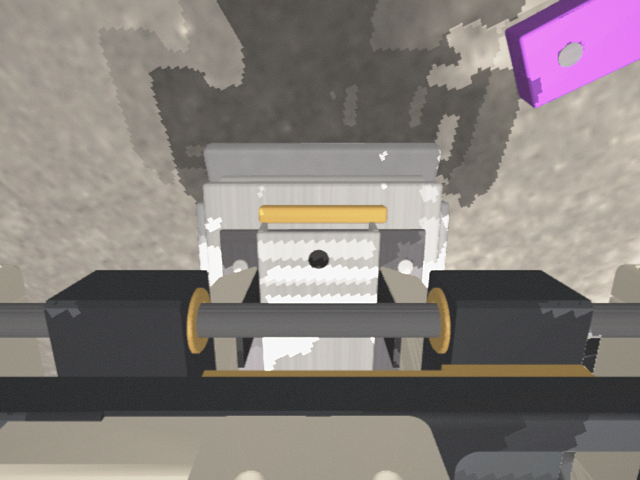

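View pics/s17c.png

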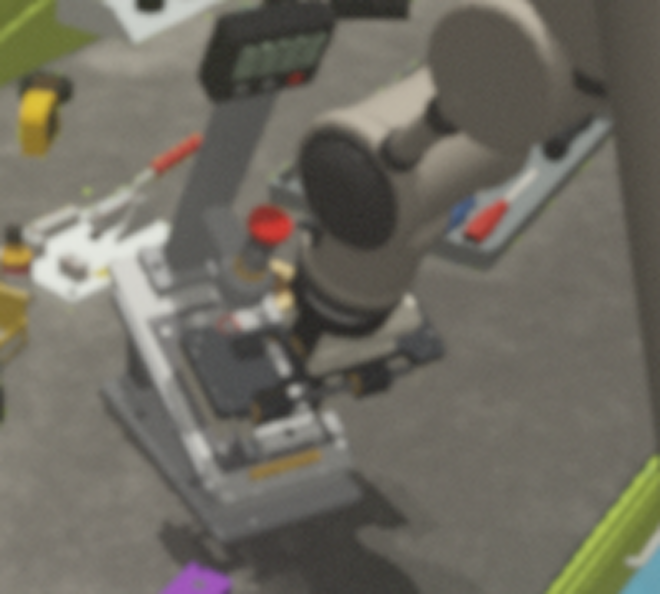

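```bash
python3 - <<'E'
from ch import *
s=arm.observe(); R=np.array(s['orientation'])
for tz in(-.006,-.0095,-.013):
    loc=Ct.T@(np.array([0,0,tz])-ot)*1e3; w=Rseat(S).T@(s['tcp_pos']+R@[0,0,tz]-seat2w([0,0,0],S))*1e3
    print('pivot local',np.round(loc,1),'seat',np.round(w,1),'low end x if flat',np.round(w[0]-70-loc[0],1),'leg bottom z if flat',np.round(w[2]-8-loc[2],1))
# image-based: brass face line and channel low edge
print(proj('wrist',seat2w([-.1215,0,.009],S),s), proj('wrist',seat2w([-.119,0,.028],S),s),proj('wrist',seat2w([-.119,0,.021],S),s))
E
python3 - <<'E'
import cv2
im=cv2.imread('pics/w17.png'); cv2.imwrite('pics/w17c.png',cv2.resize(im[190:300,190:450],None,fx=3,fy=3,interpolation=cv2.INTER_CUBIC))
E
```

```text
pivot local [-38.4   0.1   1.5] seat [-93.4  -0.8  24.4] low end x if flat -125.1 leg bottom z if flat 14.9
pivot local [-39.4   0.1   4.9] seat [-93.3  -0.8  27.9] low end x if flat -124.0 leg bottom z if flat 15.0
pivot local [-40.4   0.    8.3] seat [-93.3  -0.8  31.4] low end x if flat -122.9 leg bottom z if flat 15.2
[322.30287973 221.93287056] [322.90230607 236.54777218] [322.65665917 232.77745066]
```

View pics/w17c.png

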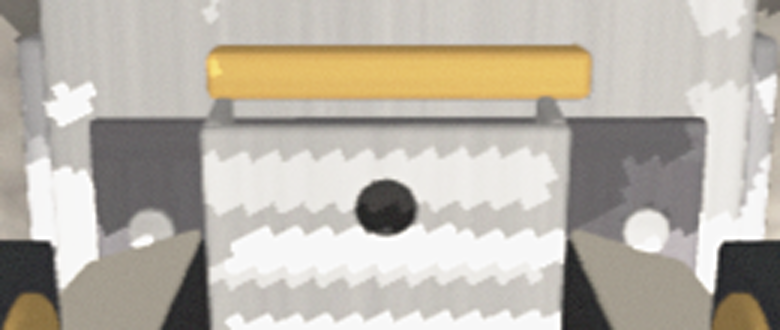

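The low end would land about 3 mm beyond the brass face, so it must go 4.5 mm up-slope before lowering further.

```bash
python3 -m jog '[{"grip":255,"x":-2.5,"y":0.5,"z":0,"roll":0},{"grip":255,"x":-5,"y":0.5,"z":0,"roll":0},{"grip":255,"x":-5,"y":0.5,"z":2,"roll":0},{"grip":255,"x":-5,"y":0.5,"z":4,"roll":0},{"grip":255,"x":-5,"y":0.5,"z":4,"roll":0}]'|egrep 'tcp|ft|gap'; python3 -m jog '[{"grip":255,"x":0,"y":0,"z":2,"roll":0},{"grip":255,"x":0,"y":0,"z":3,"roll":0},{"grip":255,"x":0,"y":0,"z":3,"roll":0}]'|egrep 'tcp|ft|gap'; python3 - <<'E'
from ch import *
s=arm.observe(); im=snap('wrist','w18.png'); R=np.array(s['orientation'])
print(np.round(Rseat(S).T@(s['tcp_pos']-seat2w([0,0,0],S))*1e3,1))
im=cv2.imread('pics/w18.png'); cv2.imwrite('pics/w18c.png',cv2.resize(im[190:300,190:450],None,fx=3,fy=3,interpolation=cv2.INTER_CUBIC))
for z in(.018,.021,.024,.028): print(z,[np.round(proj('wrist',seat2w([x,0,z],S),s)[1],1) for x in(-.1215,-.119,-.1165)])
E
```

```text
tcp_pos: [0.5455, -0.1279, 0.0704]
ft_force: [0.3, -0.2, -0.7]
finger_gap: 0.0518
tcp_pos: [0.5465, -0.1283, 0.0677]
ft_force: [-0.2, -0.3, -0.8]
finger_gap: 0.0521
[-88.7  -0.2  11.2]
0.018 [np.float64(218.5), np.float64(224.1), np.float64(229.7)]
0.021 [np.float64(219.9), np.float64(225.6), np.float64(231.2)]
0.024 [np.float64(221.3), np.float64(227.1), np.float64(232.8)]
0.028 [np.float64(223.3), np.float64(229.2), np.float64(235.1)]
```

View pics/w18c.png

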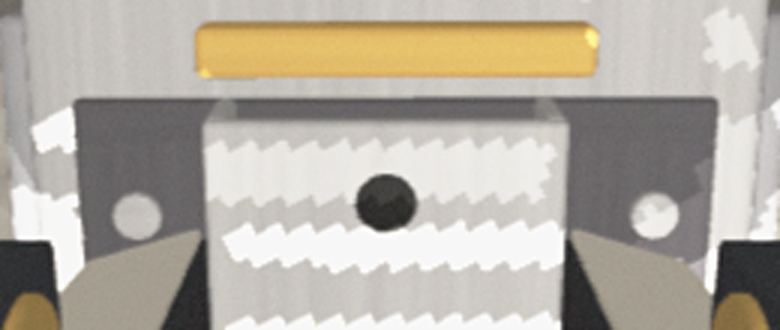

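Low edge at row 230 and brass at row 216, so it is now about 4 mm up-slope of the stop. Lowering to rest, then sliding down to the stop in the light grip.

```bash
python3 -m jog '[{"grip":255,"x":0,"y":0,"z":1,"roll":0},{"grip":255,"x":0,"y":0,"z":2,"roll":0},{"grip":255,"x":0,"y":0,"z":2,"roll":0}]'|egrep 'tcp|ft|gap'; python3 -m jog '[{"grip":255,"x":0,"y":0,"z":1.5,"roll":0},{"grip":255,"x":0,"y":0,"z":1.5,"roll":0}]'|egrep 'tcp|ft|gap';python3 -m jog '[{"grip":255,"x":1,"y":0,"z":0,"roll":0},{"grip":255,"x":2,"y":0,"z":0,"roll":0},{"grip":255,"x":3,"y":0,"z":0,"roll":0},{"grip":255,"x":3,"y":0,"z":0,"roll":0}]'|egrep 'tcp|ft|gap';  python3 - <<'E'
from ch import *
s=arm.observe(); im=snap('wrist','w19.png'); R=np.array(s['orientation'])
print(np.round(Rseat(S).T@(s['tcp_pos']-seat2w([0,0,0],S))*1e3,1), 'F seat',np.round(Rseat(S).T@s['ft_force'],1))
im=cv2.imread('pics/w19.png'); cv2.imwrite('pics/w19c.png',cv2.resize(im[190:300,190:450],None,fx=3,fy=3,interpolation=cv2.INTER_CUBIC))
E
```

```text
tcp_pos: [0.5472, -0.1287, 0.0659]
ft_force: [0.4, -0.5, -1.0]
finger_gap: 0.0521
tcp_pos: [0.5478, -0.129, 0.0648]
ft_force: [-1.6, 0.7, 2.0]
finger_gap: 0.0521
tcp_pos: [0.5453, -0.1277, 0.0635]
ft_force: [0.7, 0.2, 0.4]
finger_gap: 0.052
[-91.7  -0.1   8. ] F seat [0.6 0.5 0.1]
```

View pics/w19c.png

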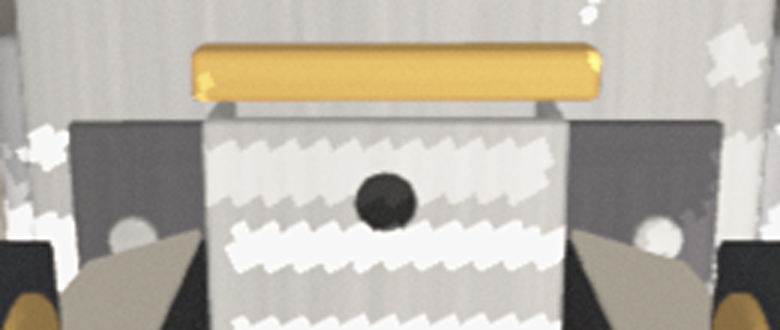

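The low edge (crop row 118) is exactly the parallax offset below the brass edge (101), so it's at the stop. A small extra push, then release.

```bash
python3 -m jog '[{"grip":255,"x":0.7,"y":0,"z":0,"roll":0},{"grip":255,"x":1.2,"y":0,"z":0,"roll":0},{"grip":255,"x":1.2,"y":0,"z":0,"roll":0}]'|egrep 'tcp|ft|gap'; python3 -m jog '[{"grip":100,"x":0,"y":0,"z":0,"roll":0},{"grip":80,"x":0,"y":0,"z":0,"roll":0},{"grip":60,"x":0,"y":0,"z":0,"roll":0},{"grip":60,"x":0,"y":0,"z":0,"roll":0}]'|egrep 'tcp|ft|gap'; python3 - <<'E'
from ch import *
s=arm.observe(); im=snap('wrist','w20.png'); snap('scene','s20.png')
im=cv2.imread('pics/w20.png'); cv2.imwrite('pics/w20c.png',cv2.resize(im[190:300,190:450],None,fx=3,fy=3,interpolation=cv2.INTER_CUBIC))
E
```

```text
tcp_pos: [0.5452, -0.1276, 0.0635]
ft_force: [4.0, -3.0, -0.3]
finger_gap: 0.0518
tcp_pos: [0.5439, -0.127, 0.0627]
ft_force: [-0.4, 0.2, -0.6]
finger_gap: 0.0698
```

View pics/w20c.png

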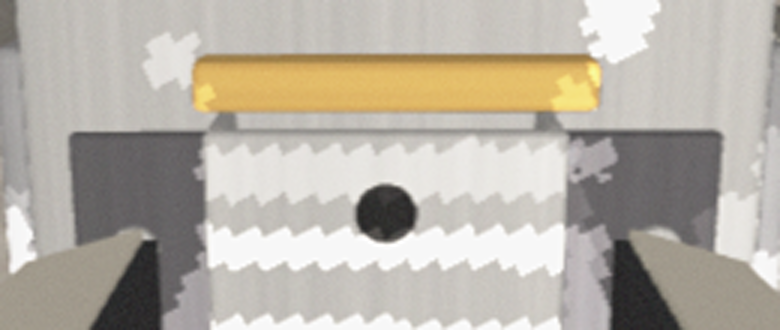

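Felt the stop (about 5 N) and released. The channel is about 1.8 mm right of the stop's centre, so a quick re-grip 1.8 mm further left will centre it.

```bash
python3 -m jog '[{"grip":60,"x":0,"y":1.8,"z":0,"roll":0},{"grip":60,"x":0,"y":1.8,"z":0,"roll":0},{"grip":255,"x":0,"y":1.8,"z":0,"roll":0},{"grip":255,"x":0,"y":1.8,"z":0,"roll":0},{"grip":255,"x":0,"y":1.8,"z":0,"roll":0},{"grip":255,"x":0.5,"y":1.8,"z":0,"roll":0},{"grip":60,"x":0,"y":1.8,"z":0,"roll":0},{"grip":60,"x":0,"y":1.8,"z":0,"roll":0},{"grip":60,"x":0,"y":1.8,"z":0,"roll":0}]' 8|egrep 't:|tcp|ft|gap'; python3 - <<'E'
from ch import *
s=arm.observe(); im=snap('wrist','w21.png'); snap('scene','s21.png')
im=cv2.imread('pics/w21.png'); cv2.imwrite('pics/w21c.png',cv2.resize(im[190:300,190:450],None,fx=3,fy=3,interpolation=cv2.INTER_CUBIC))
im=cv2.imread('pics/s21.png'); cv2.imwrite('pics/s21c.png',cv2.resize(im[130:310,280:480],None,fx=3.3,fy=3.3,interpolation=cv2.INTER_CUBIC))
E
```

```text
t: 39.2
tcp_pos: [0.5451, -0.1256, 0.063]
ft_force: [-0.6, -0.3, 0.9]
finger_gap: 0.0689
```

View pics/w21c.png

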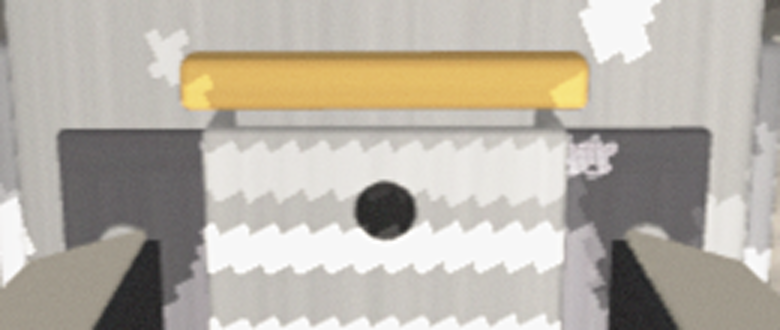

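View pics/s21c.png

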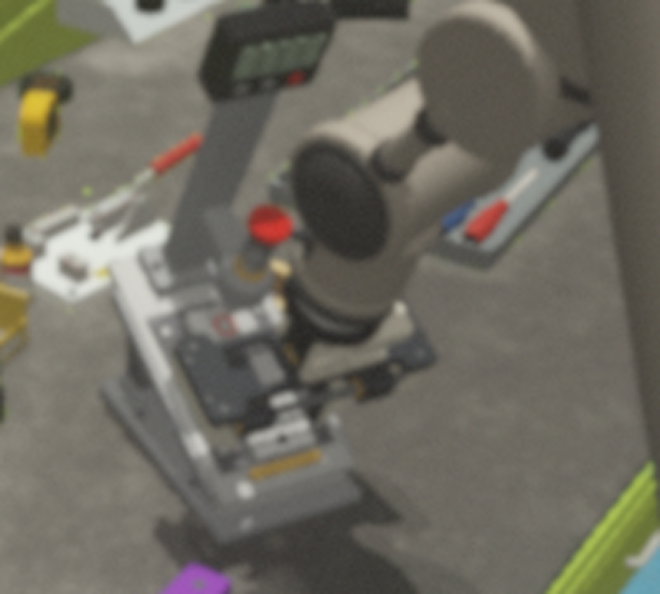

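Centred: channel 385, brass 384. The scene view shows the ring at the head. Retract straight up off the channel, shut the jaws, and go above the cap.

```bash
cat > tcp.py <<'E'
from ch import *
import sys
def go(pts):
    s=arm.observe(); R=np.array(s['orientation']);p=np.array(s['tcp_pos']); Q=Rseat(S).T
    print(s['t'],'tcp seat',np.round(Q@(p-seat2w([0,0,0],S))*1e3,1),'F seat',np.round(Q@s['ft_force'],1),'tool z in seat',np.round(Q@R[:,2],3))
    for P in pts: print(P,np.round(R.T@(seat2w(np.array(P)/1e3,S)-p)*1e3,1))
if __name__=='__main__': go(eval(sys.argv[1]) if len(sys.argv)>1 else [])
E
python3 tcp.py '[(-92,0,60),(-90,0,200),(-4,0,200),(-4,0,180)]'
```

```text
39.3 tcp seat [-93.    1.6   8. ] F seat [0.2 0.8 0.2] tool z in seat [-0.025  0.004 -1.   ]
(-92, 0, 60) [  0.4  -1.4 -52. ]
(-90, 0, 200) [   1.9   -0.9 -192. ]
(-4, 0, 200) [ -84.1   -1.2 -194.2]
(-4, 0, 180) [ -84.6   -1.2 -174.2]
```

```bash
python3 tcp.py '[(-4,0,200)]'; python3 -m jog '[{"grip":50,"x":0,"y":0,"z":-12,"roll":0},{"grip":50,"x":0,"y":0,"z":-40,"roll":0},{"grip":255,"x":1,"y":-1,"z":-80,"roll":0},{"grip":255,"x":1,"y":-1,"z":-120,"roll":0},{"grip":255,"x":2,"y":-1,"z":-160,"roll":0},{"grip":255,"x":2,"y":-1,"z":-190,"roll":0},{"grip":255,"x":-20,"y":-1,"z":-194,"roll":0},{"grip":255,"x":-45,"y":-1,"z":-194,"roll":0},{"grip":255,"x":-70,"y":-1,"z":-194,"roll":0},{"grip":255,"x":-84,"y":-1,"z":-194,"roll":0},{"grip":255,"x":-84,"y":-1,"z":-194,"roll":0}]' 20|egrep 't:|tcp|ft|gap'; python3 tcp.py '[(-4,0,180)]'; python3 - <<'E'
from ch import *
s=arm.observe(); im=snap('wrist','w22.png'); snap('scene','s22.png'); snap('top','t22.png')
im=cv2.imread('pics/s22.png'); cv2.imwrite('pics/s22c.png',cv2.resize(im[110:310,260:480],None,fx=3.2,fy=3,interpolation=cv2.INTER_CUBIC))
for x in(-.017,.017): print(np.round(proj('wrist',seat2w([x,0,.16],S),s),1))
E
```

```text
39.3 tcp seat [-93.    1.6   8. ] F seat [0.2 0.8 0.2] tool z in seat [-0.025  0.004 -1.   ]
(-4, 0, 200) [ -84.1   -1.2 -194.2]
t: 40.4
tcp_pos: [0.5449, -0.1272, 0.2758]
ft_force: [0.7, -0.2, 0.4]
finger_gap: 0.0063
40.4 tcp seat [-2.500e+00  1.000e-01  2.006e+02] F seat [0.8 0.2 0. ] tool z in seat [-0.023  0.004 -1.   ]
(-4, 0, 180) [ 1.  -0.2 20.7]
[319.8 233.4]
[319.7 288.9]
```

View pics/w22.png

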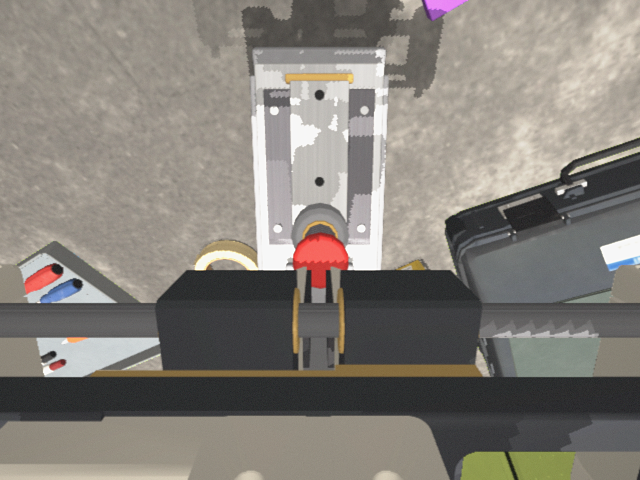

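View pics/s22c.png

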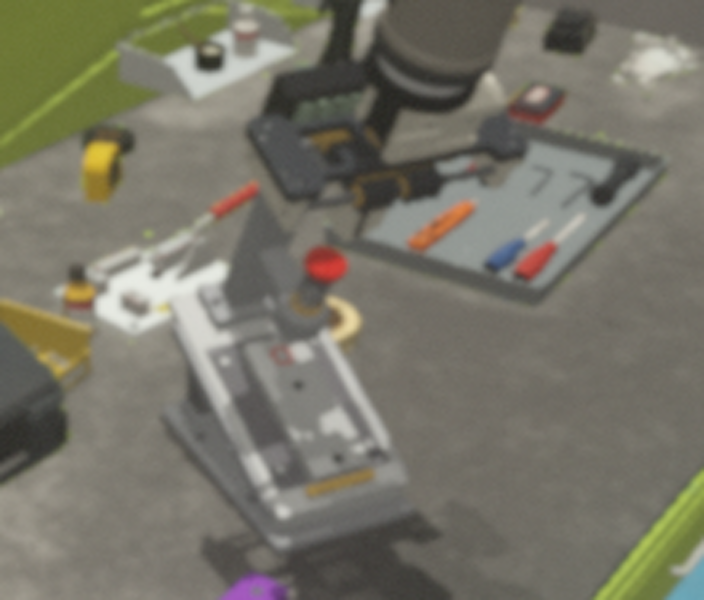

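All in place: channel on the bar at the brass stop, ring under the head, cap at (320,255) just ahead of the shut fingertips. Approach the cap and take up the soft travel, at first to well before the earliest possible stop.

```bash
python3 -m jog '[{"grip":255,"x":1,"y":0,"z":10,"roll":0},{"grip":255,"x":1,"y":0,"z":20,"roll":0},{"grip":255,"x":1,"y":0,"z":30,"roll":0},{"grip":255,"x":1,"y":0,"z":36,"roll":0},{"grip":255,"x":1,"y":0,"z":39,"roll":0},{"grip":255,"x":1,"y":0,"z":41,"roll":0}]'>/dev/null; python3 tcp.py;
python3 -m jog '[{"grip":255,"x":0,"y":0,"z":2,"roll":0},{"grip":255,"x":0,"y":0,"z":4,"roll":0},{"grip":255,"x":0,"y":0,"z":6,"roll":0}]'>/dev/null; python3 tcp.py
python3 -m jog '[{"grip":255,"x":0,"y":0,"z":2,"roll":0},{"grip":255,"x":0,"y":0,"z":4,"roll":0},{"grip":255,"x":0,"y":0,"z":6,"roll":0}]'>/dev/null; python3 tcp.py
```

```text
41.15 tcp seat [ -6.2   0.3 158.4] F seat [-0.2 -0.5  0.4] tool z in seat [-0.026  0.004 -1.   ]
41.45 tcp seat [ -5.9   0.4 153.1] F seat [-0.1  0.5  1.6] tool z in seat [-0.024  0.004 -1.   ]
41.75 tcp seat [ -6.    0.4 146.9] F seat [ 1.  -0.4  2. ] tool z in seat [-0.024  0.004 -1.   ]
```

Contact with the soft return spring (1.6–2 N). Now slower, watching for the first stop.

```bash
python3 -m jog '[{"grip":255,"x":0,"y":0,"z":1.5,"roll":0},{"grip":255,"x":0,"y":0,"z":3,"roll":0},{"grip":255,"x":0,"y":0,"z":4.5,"roll":0}]'>/dev/null; python3 tcp.py
python3 -m jog '[{"grip":255,"x":0,"y":0,"z":1,"roll":0},{"grip":255,"x":0,"y":0,"z":2,"roll":0}]'>/dev/null; python3 tcp.py
python3 -m jog '[{"grip":255,"x":0,"y":0,"z":1,"roll":0},{"grip":255,"x":0,"y":0,"z":2,"roll":0}]'>/dev/null; python3 tcp.py
python3 -m jog '[{"grip":255,"x":0,"y":0,"z":0.8,"roll":0},{"grip":255,"x":0,"y":0,"z":1.6,"roll":0}]'>/dev/null; python3 tcp.py
```

```text
42.05 tcp seat [ -6.1   0.4 142.4] F seat [ 1.8 -0.7  2.1] tool z in seat [-0.024  0.004 -1.   ]
42.25 tcp seat [ -6.4   0.4 140.3] F seat [ 0.9 -0.3  1.9] tool z in seat [-0.025  0.004 -1.   ]
42.45 tcp seat [ -6.4   0.4 138.4] F seat [ 1.9 -0.1  3.5] tool z in seat [-0.025  0.004 -1.   ]
42.65 tcp seat [ -6.6   0.4 136.7] F seat [1.6 0.9 2.8] tool z in seat [-0.025  0.004 -1.   ]
```

```bash
python3 -m jog '[{"grip":255,"x":0,"y":0,"z":0.7,"roll":0},{"grip":255,"x":0,"y":0,"z":1.4,"roll":0}]'>/dev/null; python3 tcp.py
python3 -m jog '[{"grip":255,"x":0,"y":0,"z":0.7,"roll":0},{"grip":255,"x":0,"y":0,"z":1.4,"roll":0}]'>/dev/null; python3 tcp.py
python3 -m jog '[{"grip":255,"x":0,"y":0,"z":0.7,"roll":0},{"grip":255,"x":0,"y":0,"z":1.4,"roll":0}]'>/dev/null; python3 tcp.py
```

```text
42.85 tcp seat [ -6.6   0.4 135.3] F seat [ 1.2 -0.6  3.5] tool z in seat [-0.025  0.004 -1.   ]
43.05 tcp seat [ -6.6   0.4 133.9] F seat [2.1 0.3 2.1] tool z in seat [-0.025  0.004 -1.   ]
43.25 tcp seat [ -6.6   0.4 132.5] F seat [2.  0.  2.2] tool z in seat [-0.025  0.004 -1.   ]
```

```bash
python3 -m jog '[{"grip":255,"x":0,"y":0,"z":0.7,"roll":0},{"grip":255,"x":0,"y":0,"z":1.4,"roll":0}]'>/dev/null; python3 tcp.py
python3 -m jog '[{"grip":255,"x":0,"y":0,"z":0.7,"roll":0},{"grip":255,"x":0,"y":0,"z":1.2,"roll":0}]'>/dev/null; python3 tcp.py
```

```text
43.45 tcp seat [ -6.5   0.5 131.7] F seat [ 1.3 -0.3  9.5] tool z in seat [-0.025  0.004 -1.   ]
43.65 tcp seat [ -6.5   0.4 130.8] F seat [-0.3 -0.4 11.1] tool z in seat [-0.024  0.004 -1.   ]
```

```bash
python3 - <<'E'
from h import *
im=snap('scene','s23.png'); cv2.imwrite('pics/s23c.png',cv2.resize(im[110:310,260:480,::-1],None,fx=3.2,fy=3,interpolation=cv2.INTER_CUBIC))
E
```

```text
(no output)
```

View pics/s23c.png

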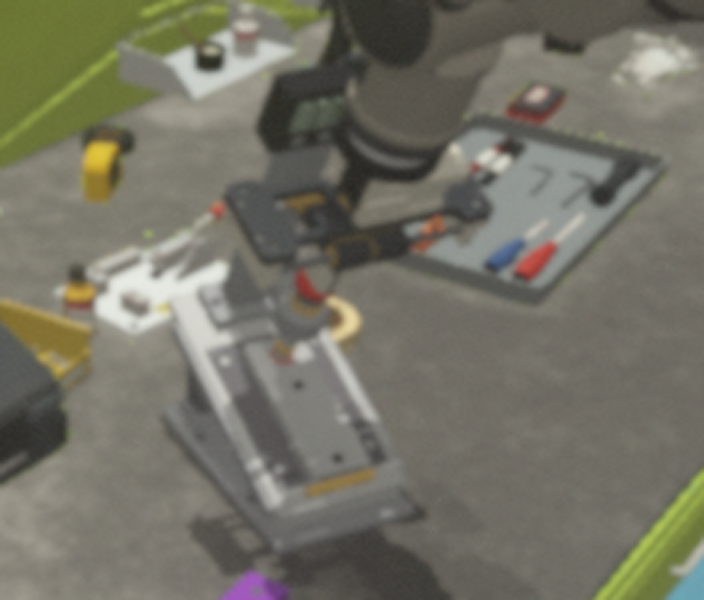

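The first stop is at about 132 mm: the force jumped from 2 N to 10–11 N, and the brass foot is on the ring. Hold here for 1.4 s.

```bash
python3 -m jog '[{"grip":255,"x":0,"y":0,"z":0,"roll":0},{"grip":255,"x":0,"y":0,"z":0,"roll":0},{"grip":255,"x":0,"y":0,"z":0,"roll":0},{"grip":255,"x":0,"y":0,"z":0,"roll":0},{"grip":255,"x":0,"y":0,"z":0,"roll":0},{"grip":255,"x":0,"y":0,"z":0,"roll":0},{"grip":255,"x":0,"y":0,"z":0,"roll":0}]'>/dev/null; python3 tcp.py; python3 -m jog '[{"grip":255,"x":0,"y":0,"z":0,"roll":0},{"grip":255,"x":0,"y":0,"z":0,"roll":0},{"grip":255,"x":0,"y":0,"z":0,"roll":0},{"grip":255,"x":0,"y":0,"z":0,"roll":0},{"grip":255,"x":0,"y":0,"z":0,"roll":0},{"grip":255,"x":0,"y":0,"z":0,"roll":0},{"grip":255,"x":0,"y":0,"z":0,"roll":0}]'>/dev/null; python3 tcp.py
python3 -m jog '[{"grip":255,"x":0,"y":0,"z":1,"roll":0},{"grip":255,"x":0,"y":0,"z":2,"roll":0},{"grip":255,"x":0,"y":0,"z":3,"roll":0}]'>/dev/null; python3 tcp.py
python3 -m jog '[{"grip":255,"x":0,"y":0,"z":0.8,"roll":0},{"grip":255,"x":0,"y":0,"z":1.6,"roll":0}]'>/dev/null; python3 tcp.py
python3 -m jog '[{"grip":255,"x":0,"y":0,"z":0.8,"roll":0},{"grip":255,"x":0,"y":0,"z":1.6,"roll":0}]'>/dev/null; python3 tcp.py
```

```text
44.4 tcp seat [ -6.5   0.4 130.8] F seat [-0.3 -1.1 11.2] tool z in seat [-0.024  0.004 -1.   ]
45.1 tcp seat [ -6.5   0.5 130.8] F seat [-0.9 -0.5 11.5] tool z in seat [-0.024  0.004 -1.   ]
45.4 tcp seat [ -6.4   0.5 128.1] F seat [-0.7 -1.  14. ] tool z in seat [-0.024  0.004 -1.   ]
45.6 tcp seat [ -6.4   0.5 126.7] F seat [-1.2 -0.9 15.6] tool z in seat [-0.024  0.004 -1.   ]
45.8 tcp seat [ -6.4   0.5 125.3] F seat [-1.4 -0.8 18.8] tool z in seat [-0.024  0.004 -1.   ]
```

The spring is following at about 1.2 N/mm. Second stop is near; small steps.

```bash
python3 -m jog '[{"grip":255,"x":0,"y":0,"z":0.5,"roll":0},{"grip":255,"x":0,"y":0,"z":0.8,"roll":0}]'>/dev/null; python3 tcp.py
python3 -m jog '[{"grip":255,"x":0,"y":0,"z":0.4,"roll":0},{"grip":255,"x":0,"y":0,"z":0.7,"roll":0}]'>/dev/null; python3 tcp.py
```

```text
46.0 tcp seat [ -6.4   0.5 124.9] F seat [-2.6 -1.  22.5] tool z in seat [-0.024  0.004 -1.   ]
46.2 tcp seat [ -6.3   0.5 124.8] F seat [-4.7 -1.4 29.6] tool z in seat [-0.023  0.004 -1.   ]
```

Second stop felt: 22→30 N with no more travel. Hold 1.4 s, then back off steadily along the axis so the cap rises by itself.

```bash
python3 -m jog '[{"grip":255,"x":0,"y":0,"z":0,"roll":0},{"grip":255,"x":0,"y":0,"z":0,"roll":0},{"grip":255,"x":0,"y":0,"z":0,"roll":0},{"grip":255,"x":0,"y":0,"z":0,"roll":0},{"grip":255,"x":0,"y":0,"z":0,"roll":0},{"grip":255,"x":0,"y":0,"z":0,"roll":0},{"grip":255,"x":0,"y":0,"z":0,"roll":0}]'>/dev/null; python3 tcp.py; python3 -m jog '[{"grip":255,"x":0,"y":0,"z":0,"roll":0},{"grip":255,"x":0,"y":0,"z":0,"roll":0},{"grip":255,"x":0,"y":0,"z":0,"roll":0},{"grip":255,"x":0,"y":0,"z":0,"roll":0},{"grip":255,"x":0,"y":0,"z":0,"roll":0},{"grip":255,"x":0,"y":0,"z":0,"roll":0},{"grip":255,"x":0,"y":0,"z":0,"roll":0}]'>/dev/null; python3 tcp.py
python3 -m jog '[{"grip":255,"x":0,"y":0,"z":-2,"roll":0},{"grip":255,"x":0,"y":0,"z":-5,"roll":0},{"grip":255,"x":0,"y":0,"z":-9,"roll":0},{"grip":255,"x":0,"y":0,"z":-13,"roll":0},{"grip":255,"x":0,"y":0,"z":-17,"roll":0},{"grip":255,"x":0,"y":0,"z":-21,"roll":0},{"grip":255,"x":0,"y":0,"z":-25,"roll":0},{"grip":255,"x":0,"y":0,"z":-29,"roll":0},{"grip":255,"x":0,"y":0,"z":-33,"roll":0},{"grip":255,"x":0,"y":0,"z":-38,"roll":0},{"grip":255,"x":0,"y":0,"z":-45,"roll":0},{"grip":255,"x":0,"y":0,"z":-55,"roll":0},{"grip":255,"x":2,"y":0,"z":-70,"roll":0},{"grip":255,"x":10,"y":0,"z":-85,"roll":0},{"grip":255,"x":35,"y":0,"z":-95,"roll":0},{"grip":255,"x":70,"y":0,"z":-100,"roll":0},{"grip":255,"x":105,"y":0,"z":-100,"roll":0},{"grip":255,"x":130,"y":0,"z":-100,"roll":0},{"grip":255,"x":130,"y":0,"z":-100,"roll":0}]'>/dev/null; python3 tcp.py; python3 - <<'E'
from ch import *
s=arm.observe(); im=snap('wrist','w24.png'); im=snap('scene','s24.png')
cv2.imwrite('pics/s24c.png',cv2.resize(im[110:310,260:480,::-1],None,fx=3.2,fy=3,interpolation=cv2.INTER_CUBIC))
print(proj('scene',seat2w([0,0,.16],S)))
E
```

```text
46.9 tcp seat [ -6.3   0.5 124.8] F seat [-3.9 -1.2 27.8] tool z in seat [-0.023  0.004 -1.   ]
47.6 tcp seat [ -6.3   0.5 124.8] F seat [-3.9 -1.2 26.8] tool z in seat [-0.023  0.004 -1.   ]
49.5 tcp seat [-137.7   -0.5  226.1] F seat [ 1.  -0.5  0.4] tool z in seat [-0.028  0.004 -1.   ]
[362.43742058 196.49789468]
```

View pics/s24c.png

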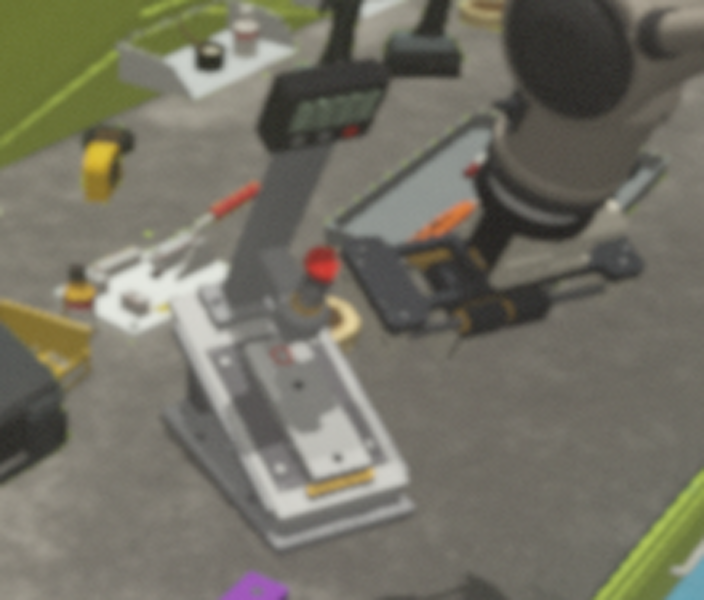

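View pics/w24.png

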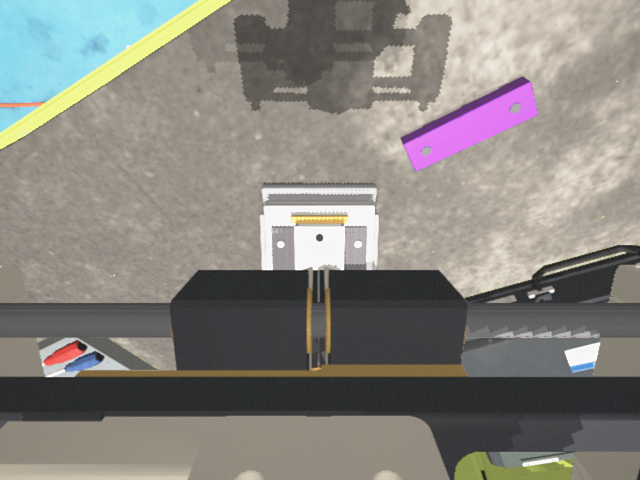

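The cap is fully up again, at (322,264) in the crop, about where it was before pressing. The channel lies at the brass stop with the ring under the head, and the robot is clear. Handing in.

```bash
python3 -c "
from plant import workorder,arm
print(arm.observe()['t']); print(workorder.close_job())"
```

```text
49.6
the job is handed in; nothing more can be done
None
```

The hardness test is done and handed in at 49.6 s. The bar lies in the pocket, with the channel over it at the brass stop and the red ring under the foot.

- **First stop:** the force jumped from about 2 N to 10–11 N after roughly 24 mm of travel. I held it for over 1 s at about 11 N, with the cap giving about 1 mm.
- **Second stop:** the spring gave about 7 mm at 1.2 N/mm and then went firm. I held it for 1.4 s at 27–30 N, the highest push I read.
- **Last pictures:** the cap is back at about its rest position, channel and bar are in place, and the gripper is clear of everything. The purple bar, the tape roll and the tray tools show no sign of having moved. I did not separately check the marker, the stamp or the small blue bar at the end.

**What disagreed or went wrong**
- **Fingertips:** they were about 25 mm shorter relative to the TCP than stated. The first grasp closed just above the bar without moving it. I found the true tip by feeling the bench beside the bar, which took 28.5 N.
- **Tool lean:** the rows cannot tilt the tool, so I got the lean by pushing at the edge of the arm's reach, up to about 24°. The channel was then let pivot in a light grip onto the bar.
- **Stand position:** the fixed cameras and the wrist camera disagreed by about 8 mm. I used the wrist camera's value, and the fits and forces agreed with it.
- **Mover inputs:** early on I tried undocumented keys with zero values on the mover. It refused them, and nothing moved.

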